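# Set the wheel lock of a gauge transit case and release its catch

## Robot

A 6-joint arm with a two-finger parallel gripper is mounted at the origin on the work surface. World frame = base frame: x ahead of the robot, y to its left, z up, the work surface at z = 0. Lengths are in m, angles in rad, forces in N, time in s.
With the tool pointing down it reaches from about 0.325 to 0.925 m from the base axis. Payload 3.1 kg.
Tool frame: the origin (TCP) lies on the centre line of the jaws, within the pads' length; the fingertips stand 14 mm ahead of it and the grasp point (between the pads) lies 5 mm behind it; x points along the fingers, y is the direction in which the jaws open and shut, and the axes are right-handed (so a half turn about x gives the same grasp; the last joint's range is limited). The gripper opens to 85 mm and grips with 20 to 120 N. Pads are 22 mm wide; open, the fingers measure 114 mm over their backs; the gripper's body (76 mm by 85 mm) begins 54 mm behind the grasp point. The pads swing forward as they close: fully open they stand 13 mm farther back than shut.
Start: joints at [1.038, 0.217, 1.613, -0, 1.311, -0.112], TCP at [0.255, 0.57, 0.225] pointing down, gripper open.
Joint ranges: [-2.75, 2.75], [-0.78, 2.1], [0.31, 2.55], [-1.13, 4.27], [0.13, 2.63], [-2.58, 2.58]. Speed limits (rad/s): [2.79, 2.79, 3.14, 3.14, 3.14, 3.14].

## Interface

Orientations are given as a rotation vector (axis times angle).
In Python, from station import arm gives the robot as it stands.
- The arm moves only by the tool servo_tool, never from a script. Its argument "motion" is text: rows parted by semicolons, each of 7 numbers parted by spaces: the shift along the tool's x, y, z in units of 30 mm (1.0 is 30 mm), then the turn, a rotation vector about the tool's x, y, z in units of 6 degrees (1.0 is 6 degrees), then the closure in counts, from 0 (fully open) to 255 (shut). A call has 1 to 20 rows; each row is the pose to reach, as a shift and turn from the pose commanded when the call began, along the tool's axes at that moment; what a row does not reach only later rows make up. A row lasts 1/10 s, in which the tool goes at most 50 mm and 8.59 degrees, less where a joint would pass 70% of its speed; a pose out of reach is approached as far as the arm can. A call with a gripper value outside its range is refused whole. The fingers move at their own pace and stop on an object; "newtons" is the grip in N (left out, the last holds). Time passes only in rows, so rows that repeat a pose let the fingers close. It gives the time, the measured TCP pose, the force and the opening at its end, in the units of the state.
- arm.observe(): the state, without advancing time (a new reading comes with each control period).
- arm.grab_frame(name): name is "scene" or "side" or "wrist"; returns a dict with "image" (480x640x3 uint8, red, green, blue), "mtx" (3x3 intrinsics, pixels), "R" (3x3) and "t" (3): a world point X has camera coordinates R X + t; the wrist camera has in their place "T_tool_cam" (4x4, takes a point from camera to tool coordinates, whose origin is the TCP and whose axes are the tool frame's). Camera axes: x right, y down, z forward; pixel columns grow to the right and rows downward; lengths in m; the calibration is good to about 2 mm. The wrist camera is an equidistant fisheye: a pixel r from the principal point sees the ray r / f radians off the axis. A picture is of the moment at which its call begins: read the wrist's pose just before it. There is no depth.
- arm.sign_off(): hands the job in, once; it reports no verdict.
The state is a dict: "time": time; "qpos": joint angles; "dq": joint speeds; "effort": joint torques, N m; "tcp_pos": TCP position; "tcp_rot": TCP orientation; "wrist_force": force on the tool from outside, world axes, zero at the start; "torque": the same for the moment, N m; "grip_width": finger opening in m.
Only numpy, scipy, OpenCV 4.12 (cv2) and the standard library are available. Lean on these libraries where they do the work, as an engineer would, in place of code of your own. Each camera call takes 0.05 s, during which the arm holds its last target.

## Task

The blue gauge case on the bench is locked with three numbered thumbwheels: roll the left and the right wheel so that the lock reads 4-7-2 from left to right as seen from the robot, each number centred on the red index line. The middle wheel already shows its 7 and must stay there. Press on the wheels only gently, then, once the code is set, slide the catch fully to the green mark, and leave the things around and on the case where they are.

Things in the scene. Friction and masses are not known exactly. Their poses are not given: they have to be found in the camera images.
- case: blue transit case with aluminium edges, 240 (x) by 340 (y) by 120 mm tall, fixed to the bench; origin at the centre of its underside, x away from the robot, y to the left, z up. The lock is on its lid: three wheels at case x = 30 mm, y = +40 (left), 0 (middle), -40 mm (right), and a catch at x = -45 mm. More than 25 N on any part of case or lock is rough
- lock_plate (a point): centre of the top of the grey lock plate, 132 mm above the case's underside; the plate is 150 (x) by 180 (y) by 12 mm. Red index pins, 4 mm high, stand on it at case x = 30 mm, y = +-20 and +-60 mm, beside the wheels: the line through them crosses the wheels' tops and is the index line
- left_wheel_top (a point): nominal top of the left thumbwheel, fixed to the case, 146 mm above its underside. Smooth white wheel, 56 mm across, 18 mm wide, black figures 0-9 on the rim (upright seen from the robot), standing 14 mm out of the lock plate. Its bearing block is shimmed: the real top is up to 4.5 mm higher or lower, different for each wheel: find it by touch. Pressed, it gives 0.1 mm per N
- mid_wheel_top (a point): nominal top of the middle thumbwheel, fixed to the case, 146 mm above its underside. Smooth white wheel, 56 mm across, 18 mm wide, black figures 0-9 on the rim (upright seen from the robot), standing 14 mm out of the lock plate. Its bearing block is shimmed: the real top is up to 4.5 mm higher or lower, different for each wheel: find it by touch. Pressed, it gives 0.1 mm per N
- right_wheel_top (a point): nominal top of the right thumbwheel, fixed to the case, 146 mm above its underside. Smooth white wheel, 56 mm across, 18 mm wide, black figures 0-9 on the rim (upright seen from the robot), standing 14 mm out of the lock plate. Its bearing block is shimmed: the real top is up to 4.5 mm higher or lower, different for each wheel: find it by touch. Pressed, it gives 0.1 mm per N
- wheel_left (a joint): left thumbwheel: 0.6283 rad per number, value/0.6283 is the number on the index line (0 = number 0, 5.65 = number 9; stops at -0.3 and 5.95). Grows when the wheel's top is rolled away from the robot (case +x); axis along case y. Dry-braked (0.08 N m, about 3 N at the rim): stays where it is left, no clicks. It must show 4 (2.513 rad)
- wheel_mid (a joint): middle thumbwheel: 0.6283 rad per number, value/0.6283 is the number on the index line (0 = number 0, 5.65 = number 9; stops at -0.3 and 5.95). Grows when the wheel's top is rolled away from the robot (case +x); axis along case y. Dry-braked (0.08 N m, about 3 N at the rim): stays where it is left, no clicks. It shows 7 (4.398 rad) and must stay
- wheel_right (a joint): right thumbwheel: 0.6283 rad per number, value/0.6283 is the number on the index line (0 = number 0, 5.65 = number 9; stops at -0.3 and 5.95). Grows when the wheel's top is rolled away from the robot (case +x); axis along case y. Dry-braked (0.08 N m, about 3 N at the rim): stays where it is left, no clicks. It must show 2 (1.257 rad)
- catch (a joint): travel of the catch in m: near 0 locked (at the red mark, case +y side), 0.030 at its end stop (green mark). It grows as the catch slides to the right (case -y); dry friction 4 N; it stays where it is left
- catch_tab (a point): centre of the top of the catch's black finger tab, which moves with the catch; axes as the case. The tab is 22 mm (x) by 12 mm (y) and rises 22 mm from a foot (26 by 22 mm) that stands 6 mm high on the lock plate
- fitting: loose brass fitting, 26 mm across, 34 mm tall, standing on the lid left of the lock plate; origin at the centre of its underside
- gauge: loose round blue pressure gauge lying on the bench right of the case, 90 mm across, 32 mm tall; origin at the centre of its underside
- bottle: loose clear bottle, 62 mm across, 190 mm tall, standing on the bench left of the case; origin at the centre of its underside

How it is judged:
By the outcome, as a careful person would: the job done as asked, in the order asked, and still so for the second after the job is handed in, with the robot touching nothing.
It also fails if it takes over 67 s, if anything falls off the work surface, if the arm or the gripper's body presses on something with over 40 N, if the wrist force passes 120 N, or if a joint passes its speed limit or range.

## Working session

There is one attempt and no reset: what is moved stays moved. The work goes in short steps, Python scripts to look and compute and a tool call to move; the robot and the scene stay as the last step left them, time stands still between calls to the robot, and variables do not carry over. Pictures are saved under pics/ and viewed, and the job is handed in when it is done.

Besides the shell and the picture viewer there is one more tool, called after ">>>" by a JSON object that holds its "name" and its "arguments". servo_tool: Moves the arm, as the interface text tells. Its arguments: {"type":"object","properties":{"motion":{"type":"string"},"newtons":{"type":"number"}},"required":["motion"]}

```bash
mkdir -p pics; ls
cat > h.py <<'E'
import numpy as np,cv2,pickle
from station import arm
def shot(name,fn):
    s=arm.observe(); f=arm.grab_frame(name); f['state']=s
    cv2.imwrite(f'pics/{fn}.png',f['image'][:,:,::-1]); pickle.dump(f,open(f'pics/{fn}.pkl','wb')); return f
def load(fn): return pickle.load(open(f'pics/{fn}.pkl','rb'))
def ray(f,u,v):
    K=f['mtx']; d=np.linalg.inv(K)@np.array([u,v,1.]); R=f['R']; return -R.T@f['t'], R.T@d
def onz(f,u,v,z):
    o,d=ray(f,u,v); return o+d*(z-o[2])/d[2]
def proj(f,X):
    c=f['R']@np.array(X)+f['t']; p=f['mtx']@c; return p[:2]/p[2]
E
python3 - <<'E'
from h import *
for n in('scene','side','wrist'):
    f=shot(n,n+'0')
    print(n,f['mtx'].round(1).tolist(),{k:np.round(v,3).tolist() for k,v in f.items() if k in('R','t','T_tool_cam')})
print(arm.observe())
E
```

```text
pics
scene [[493.2, 0.0, 328.8], [0.0, 493.2, 241.7], [0.0, 0.0, 1.0]] {'R': [[-0.564, 0.826, 0.01], [0.636, 0.442, -0.633], [-0.527, -0.351, -0.774]], 't': [0.315, -0.278, 1.408]}
side [[511.6, 0.0, 318.0], [0.0, 511.6, 234.1], [0.0, 0.0, 1.0]] {'R': [[-0.992, -0.123, -0.002], [-0.08, 0.651, -0.754], [0.094, -0.749, -0.656]], 't': [0.556, 0.139, 1.128]}
wrist [[371.6, 0.0, 320.2], [0.0, 371.6, 244.3], [0.0, 0.0, 1.0]] {'T_tool_cam': [[0.001, -0.311, 0.95, -0.15], [1.0, 0.001, -0.0, 0.001], [-0.001, 0.95, 0.311, -0.081], [0.0, 0.0, 0.0, 1.0]]}
{'time': 0.15, 'qpos': array([ 1.03781639e+00,  2.17594882e-01,  1.61457534e+00, -2.00539904e-05,
        1.31131460e+00, -1.12217937e-01]), 'dq': array([ 2.32326918e-05, -2.83495110e-03, -4.59699713e-03, -3.06293306e-03,
       -2.03648045e-04,  4.39243893e-04]), 'effort': array([-7.11449666e-04, -3.97448552e+01, -3.04417992e+01, -1.32282803e-04,
        5.75356185e-03,  1.73054514e-05]), 'tcp_pos': array([0.2549519 , 0.56993105, 0.22355446]), 'tcp_rot': array([ 0.32862341,  1.54606851, -0.33146935]), 'wrist_force': array([ 0.50499602, -0.70840575,  0.09479363]), 'torque': array([ 0.04094004, -0.04411225,  0.00755423]), 'grip_width': 0.08547275655991148}
```

View pics/scene0.png

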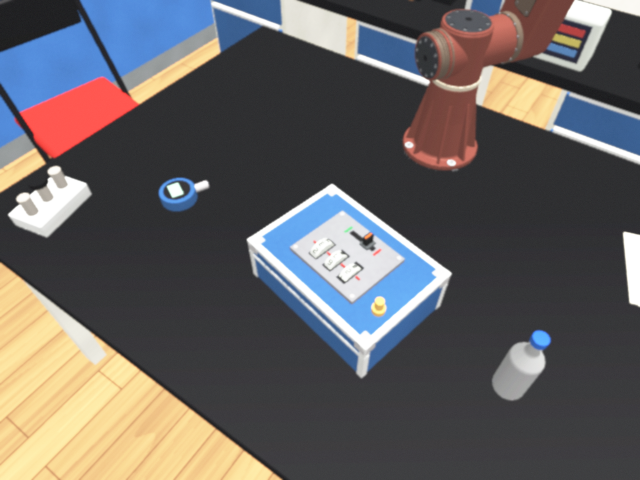

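View pics/side0.png

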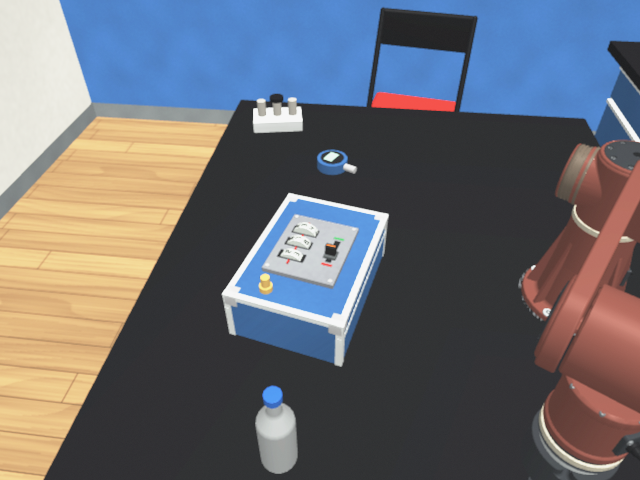

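View pics/wrist0.png

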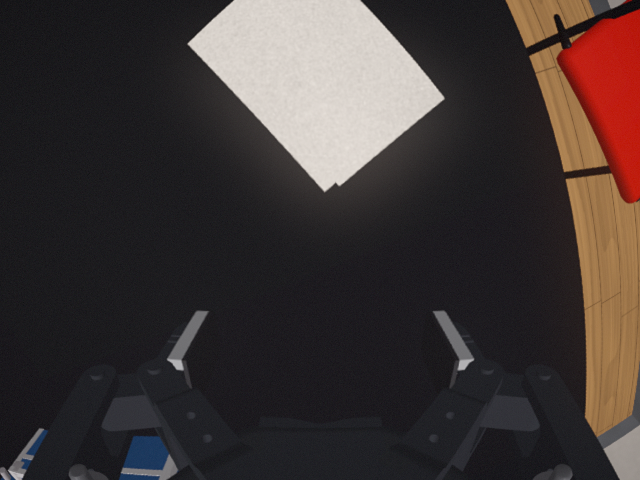

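Run:
```python
from h import *
a=load('scene0')['image'][180:340,240:460]; b=load('side0')['image'][190:310,220:400]
cv2.imwrite('pics/c1.png',cv2.resize(a,(792,576),interpolation=cv2.INTER_CUBIC)[:,:,::-1])
cv2.imwrite('pics/c2.png',cv2.resize(b,(792,528),interpolation=cv2.INTER_CUBIC)[:,:,::-1])
# case from white edge + plate quad
for n in('scene0','side0'):
    f=load(n); im=f['image']; hsv=cv2.cvtColor(im,cv2.COLOR_RGB2HSV)
    m=((hsv[...,1]<40)&(hsv[...,2]>110)&(hsv[...,2]<200)).astype(np.uint8)
    win=np.zeros_like(m); 
    if n=='scene0': win[205:305,285:410]=1
    else: win[205:290,255:365]=1
    m=cv2.morphologyEx(m*win,cv2.MORPH_CLOSE,np.ones((9,9)))
    cs,_=cv2.findContours(m,0,1); c=max(cs,key=cv2.contourArea)
    h=cv2.convexHull(c); q=cv2.approxPolyDP(h,6,True)[:,0]
    print(n,cv2.contourArea(c)); 
    P=np.array([onz(f,u,v,0.132) for u,v in q]); print(q.tolist(),P.round(4).tolist())
    print(np.linalg.norm(P-np.roll(P,-1,0),axis=1).round(4),P.mean(0))
```

```text
scene0 908.5
[[291, 248], [329, 239], [403, 260], [350, 302]] [[0.6236, -0.0495, 0.132], [0.5604, 0.0001, 0.132], [0.5213, 0.1511, 0.132], [0.6634, 0.1176, 0.132]]
[0.0803 0.1559 0.146  0.1718] [0.59220369 0.0548097  0.132     ]
side0 913.5
[[319, 230], [302, 262], [276, 256], [294, 217]] [[0.559, -0.0064, 0.132], [0.5808, 0.0955, 0.132], [0.6357, 0.0847, 0.132], [0.6193, -0.0436, 0.132]]
[0.1042 0.056  0.1293 0.0708] [0.59866442 0.03253972 0.132     ]
```

View pics/c1.png

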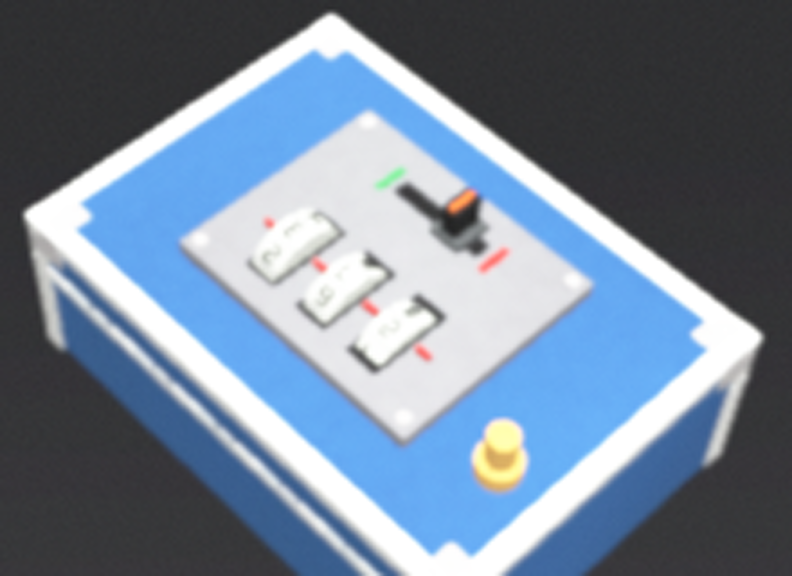

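View pics/c2.png

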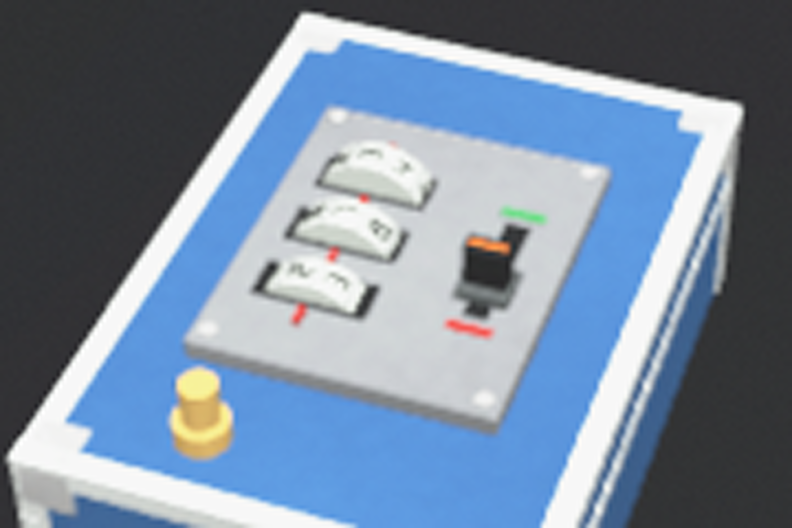

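Run:
```python
from h import *
Q={'scene0':[(342.2,210.6),(404.4,259.4),(352,302.2),(290.3,247.2)],'side0':[(358.6,229.1),(333,286.6),(262.7,268),(295,213.9)]}
for n,q in Q.items():
    f=load(n); P=np.array([onz(f,u,v,.132) for u,v in q])
    e=P[1]-P[0]+P[2]-P[3]; print(n,P.round(4).tolist(),np.linalg.norm(P-np.roll(P,-1,0),axis=1).round(4),P.mean(0).round(4),'yaw',np.degrees(np.arctan2(-e[0],e[1])))
from scipy.spatial.transform import Rotation as R
s=arm.observe(); print(R.from_rotvec(s['tcp_rot']).as_matrix().round(3))
```

```text
scene0 [[0.4788, -0.0213, 0.132], [0.5184, 0.1526, 0.132], [0.6617, 0.1209, 0.132], [0.6228, -0.0519, 0.132]] [0.1783 0.1467 0.1771 0.1472] [0.5704 0.0501 0.132 ] yaw -12.770813297592607
side0 [[0.4748, -0.0197, 0.132], [0.5124, 0.1548, 0.132], [0.6554, 0.1218, 0.132], [0.6188, -0.0547, 0.132]] [0.1785 0.1468 0.1802 0.1482] [0.5653 0.0505 0.132 ] yaw -11.943938912051348
[[-0.001  0.408  0.913]
 [-0.002  0.913 -0.408]
 [-1.    -0.002 -0.   ]]
```

```bash
cat >> h.py <<'E'
from scipy.spatial.transform import Rotation as Rot
C=np.array([0.568,0.050]); YAW=np.radians(-12.3)
def c2w(x,y):
    c,s=np.cos(YAW),np.sin(YAW); return C+np.array([c*x-s*y,s*x+c*y])
def w2c(p):
    c,s=np.cos(YAW),np.sin(YAW); d=np.array(p[:2])-C; return np.array([c*d[0]+s*d[1],-s*d[0]+c*d[1]])
def plan(xyz,yaw=None):
    s=arm.observe(); R0=Rot.from_rotvec(s['tcp_rot']).as_matrix(); y=YAW if yaw is None else yaw
    z=np.array([np.cos(y),np.sin(y),0]); x=np.array([0,0,-1.]); R1=np.stack([x,np.cross(z,x),z],1)
    d=R0.T@(np.array(xyz)-s['tcp_pos'])/0.03; r=Rot.from_matrix(R0.T@R1).as_rotvec()/np.radians(6)
    print('shift',d.round(2),'turn',r.round(2),'t',s['time'],'tcp',s['tcp_pos'].round(4),'case',w2c(s['tcp_pos']).round(4),'F',s['wrist_force'].round(2))
E
python3 - <<'E'
from h import *
f=load('scene0');g=load('side0')
print('bottle cap',onz(f,540,338,.19),onz(g,272,395,.19),'gauge',onz(f,178,192,.03))
plan([*c2w(.111,0),.29])
E
```

```text
bottle cap [0.577007   0.42835353 0.19      ] [0.57335756 0.43068693 0.19      ] gauge [ 0.57978507 -0.44310876  0.03      ]
shift [ -2.2  -10.8   20.22] turn [-1.97 -0.    0.02] t 0.15 tcp [0.255  0.5699 0.2236] case [-0.4166  0.4413] F [ 0.5  -0.71  0.09]
```

>>> {"name": "servo_tool", "arguments": {"motion": "-1.1 0 0 0 0 0 0;-2.2 -0.8 1.5 0 0 0 0;-2.2 -1.6 3 -0.3 0 0 100;-2.2 -2.4 4.5 -0.5 0 0 200;-2.2 -3.2 6 -0.7 0 0 255;-2.2 -4 7.5 -0.8 0 0 255;-2.2 -4.8 9 -0.9 0 0 255;-2.2 -5.6 10.5 -1 0 0 255;-2.2 -6.4 12 -1.2 0 0 255;-2.2 -7.2 13.5 -1.4 0 0 255;-2.2 -8 15 -1.6 0 0 255;-2.2 -8.8 16.5 -1.8 0 0 255;-2.2 -9.6 18 -1.97 0 0 255;-2.2 -10.4 19.5 -1.97 0 0 255;-2.2 -10.8 20.2 -1.97 0 0 255;-2.2 -10.8 20.2 -1.97 0 0 255;-2.2 -10.8 20.2 -1.97 0 0 255;-2.2 -10.8 20.2 -1.97 0 0 255", "newtons": 30}}

```text
time: 1.95
tcp_pos: [0.6754, 0.0282, 0.2901]
tcp_rot: [0.168, 1.566, -0.167]
wrist_force: [0.5, -0.6, 0.3]
grip_width: -0.0001
```

Run:
```python
from h import *
plan([*c2w(.111,0),.29])
shot('wrist','w1')
```

```text
shift [ 0.   -0.05  0.05] turn [ 0.01 -0.01 -0.  ] t 1.95 tcp [0.6754 0.0282 0.2901] case [0.1095 0.0015] F [ 0.52 -0.6   0.31]
```

View pics/w1.png

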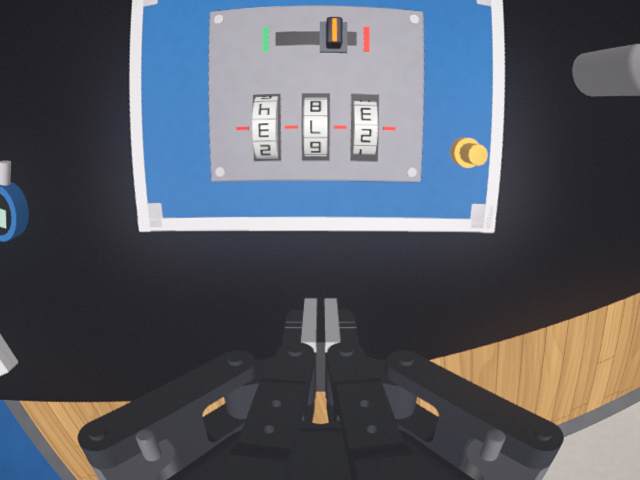

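```bash
cat >> h.py <<'E'
def wray(f,u,v):
    K=f['mtx']; dx,dy=(u-K[0,2]),(v-K[1,2]); r=np.hypot(dx,dy); th=r/K[0,0]
    d=np.array([np.sin(th)*dx/r,np.sin(th)*dy/r,np.cos(th)])
    T=f['T_tool_cam']; s=f['state']; R=Rot.from_rotvec(s['tcp_rot']).as_matrix()
    return R@T[:3,3]+s['tcp_pos'], R@T[:3,:3]@d
def wonz(f,u,v,z):
    o,d=wray(f,u,v); return o+d*(z-o[2])/d[2]
def wproj(f,X):
    T=f['T_tool_cam']; s=f['state']; R=Rot.from_rotvec(s['tcp_rot']).as_matrix()
    c=T[:3,:3].T@(R.T@(np.array(X)-s['tcp_pos'])-T[:3,3]); th=np.arctan2(np.hypot(c[0],c[1]),c[2]); n=np.hypot(c[0],c[1])
    K=f['mtx']; return np.array([K[0,2]+K[0,0]*th*c[0]/n,K[1,2]+K[0,0]*th*c[1]/n])
def zoom(fn,u0,v0,u1,v1,out,k):
    im=load(fn)['image'][v0:v1,u0:u1][::-1,::-1]
    cv2.imwrite(f'pics/{out}.png',cv2.resize(im,None,fx=k,fy=k,interpolation=cv2.INTER_CUBIC)[:,:,::-1])
E
python3 - <<'E'
from h import *
zoom('w1',230,85,400,170,'z1',4.6)
f=load('w1')
hsv=cv2.cvtColor(f['image'],cv2.COLOR_RGB2HSV)
m=((hsv[...,1]>120)&((hsv[...,0]<8)|(hsv[...,0]>172))).astype(np.uint8); m[200:]=0; m[:, :200]=0; m[:,430:]=0
n,l,st,ce=cv2.connectedComponentsWithStats(m)
for i in range(1,n):
    if st[i,4]>5:
        P=wonz(f,*ce[i],.134); print(st[i],ce[i].round(1),P.round(4),w2c(P).round(4))
for u,v in [(219,19),(413,19),(411,172),(220,172)]:
    P=wonz(f,u,v,.132); print(P.round(4),w2c(P).round(4))
print('tab',w2c(wonz(f,335,31,.157)))
print('fitting',w2c(wonz(f,466,153,.12)),w2c(wonz(f,478,155,.154)))
E
```

```text
[364  27   5  25 123] [366.   38.8] [0.5309 0.0983 0.134 ] [-0.0465  0.0393]
[237 127  12   3  35] [242.3 128. ] [ 0.5822 -0.0163  0.134 ] [ 0.028  -0.0617]
[285 126  12   2  24] [290.5 126.5] [0.5906 0.0227 0.134 ] [ 0.0279 -0.0218]
[335 126  11   3  33] [340. 127.] [0.5996 0.0619 0.134 ] [0.0284 0.0183]
[383 127  12   3  35] [388.7 128. ] [0.608 0.101 0.134] [0.0282 0.0584]
[ 0.4836 -0.0158  0.132 ] [-0.0684 -0.0823]
[0.5186 0.1419 0.132 ] [-0.0678  0.0792]
[0.648  0.1136 0.132 ] [0.0646 0.0792]
[ 0.6135 -0.0447  0.132 ] [ 0.0646 -0.0828]
tab [-0.04642815  0.01321717]
fitting [0.04646802 0.13340839] [0.04550519 0.13039838]
```

View pics/z1.png

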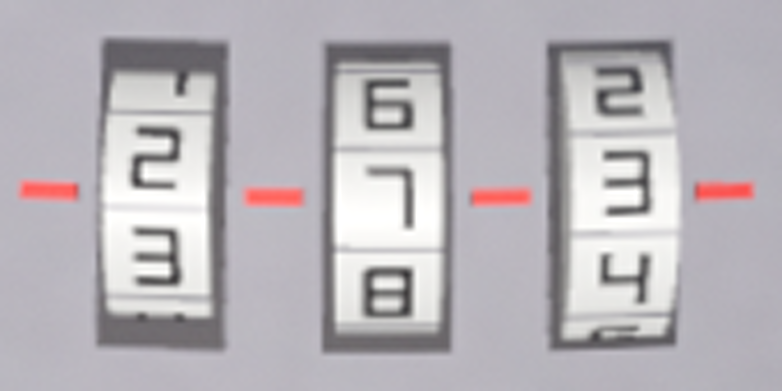

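```bash
sed -i 's/^C=np.*; YAW/C=np.array([0.566,0.049]); YAW/' h.py
python3 - <<'E'
from h import *
plan([*c2w(.022,.040),.29]);plan([*c2w(.022,.040),.172])
E
```

```text
shift [ 0.02  1.23 -2.97] turn [ 0.02 -0.01 -0.  ] t 2.0 tcp [0.6753 0.0286 0.2904] case [0.1111 0.0033] F [ 0.31 -0.21  0.23]
shift [ 3.95  1.23 -2.97] turn [ 0.02 -0.01 -0.  ] t 2.0 tcp [0.6753 0.0286 0.2904] case [0.1111 0.0033] F [ 0.31 -0.21  0.23]
```

>>> {"name": "servo_tool", "arguments": {"motion": "0 0.6 -1.5 0 0 0 255;0.5 1.23 -2.97 0 0 0 255;1.5 1.23 -2.97 0 0 0 255;2.8 1.23 -2.97 0 0 0 255;3.7 1.23 -2.97 0 0 0 255;3.95 1.23 -2.97 0 0 0 255;3.95 1.23 -2.97 0 0 0 255;3.95 1.23 -2.97 0 0 0 255"}}

```text
time: 2.8
tcp_pos: [0.5979, 0.0828, 0.1741]
tcp_rot: [0.168, 1.561, -0.167]
wrist_force: [0.5, -0.1, -0.4]
grip_width: -0.0005
```

Run:
```python
from h import *
plan([*c2w(.022,.040),.160])
zoom
```

```text
shift [ 0.47  0.   -0.07] turn [ 0.01  0.03 -0.01] t 2.8 tcp [0.5979 0.0828 0.1741] case [0.024  0.0399] F [ 0.52 -0.09 -0.42]
```

>>> {"name": "servo_tool", "arguments": {"motion": "0.15 0 -0.05 0 0 0 255;0.25 0 -0.05 0 0 0 255;0.25 0 -0.05 0 0 0 255;0.25 0 -0.05 0 0 0 255"}}

```text
time: 3.2
tcp_pos: [0.5956, 0.0825, 0.1649]
tcp_rot: [0.169, 1.564, -0.169]
wrist_force: [-0.3, -0.4, -1.3]
grip_width: 0.0003
```

>>> {"name": "servo_tool", "arguments": {"motion": "0.05 0 0 0 0 0 255;0.1 0 0 0 0 0 255;0.1 0 0 0 0 0 255"}}

```text
time: 3.5
tcp_pos: [0.5952, 0.0825, 0.1612]
tcp_rot: [0.168, 1.565, -0.169]
wrist_force: [-0.5, 0.0, -0.4]
grip_width: 0.0003
```

>>> {"name": "servo_tool", "arguments": {"motion": "0.03 0 0 0 0 0 255;0.03 0 0 0 0 0 255"}}

```text
time: 3.7
tcp_pos: [0.5953, 0.0825, 0.1605]
tcp_rot: [0.168, 1.565, -0.168]
wrist_force: [-0.6, 0.7, -0.4]
grip_width: 0.0
```

>>> {"name": "servo_tool", "arguments": {"motion": "0.03 0 0 0 0 0 255;0.03 0 0 0 0 0 255"}}

```text
time: 3.9
tcp_pos: [0.5953, 0.0825, 0.1597]
tcp_rot: [0.168, 1.564, -0.168]
wrist_force: [-0.5, 0.4, 0.9]
grip_width: 0.0
```

>>> {"name": "servo_tool", "arguments": {"motion": "0.03 0 0 0 0 0 255;0.03 0 0 0 0 0 255"}}

```text
time: 4.1
tcp_pos: [0.5953, 0.0826, 0.1588]
tcp_rot: [0.168, 1.564, -0.168]
wrist_force: [-0.2, -0.7, 0.7]
grip_width: -0.0001
```

>>> {"name": "servo_tool", "arguments": {"motion": "0.03 0 0 0 0 0 255;0.03 0 0 0 0 0 255"}}

```text
time: 4.3
tcp_pos: [0.5953, 0.0826, 0.1578]
tcp_rot: [0.168, 1.564, -0.168]
wrist_force: [-1.0, -0.0, 0.4]
grip_width: -0.0
```

>>> {"name": "servo_tool", "arguments": {"motion": "0.03 0 0 0 0 0 255;0.03 0 0 0 0 0 255"}}

```text
time: 4.5
tcp_pos: [0.5953, 0.0826, 0.1569]
tcp_rot: [0.168, 1.564, -0.168]
wrist_force: [-0.1, 0.1, 0.1]
grip_width: -0.0
```

>>> {"name": "servo_tool", "arguments": {"motion": "0.02 0 0 0 0 0 255;0.02 0 0 0 0 0 255"}}

```text
time: 4.7
tcp_pos: [0.5954, 0.0826, 0.1564]
tcp_rot: [0.168, 1.564, -0.168]
wrist_force: [-0.8, -1.0, -0.9]
grip_width: -0.0001
```

>>> {"name": "servo_tool", "arguments": {"motion": "0.02 0 0 0 0 0 255;0.02 0 0 0 0 0 255"}}

```text
time: 4.9
tcp_pos: [0.5954, 0.0825, 0.1558]
tcp_rot: [0.168, 1.564, -0.168]
wrist_force: [-0.4, -0.5, -0.2]
grip_width: 0.0001
```

>>> {"name": "servo_tool", "arguments": {"motion": "0.02 0 0 0 0 0 255;0.02 0 0 0 0 0 255"}}

```text
time: 5.1
tcp_pos: [0.5953, 0.0826, 0.1552]
tcp_rot: [0.168, 1.564, -0.168]
wrist_force: [-0.8, 0.4, -0.2]
grip_width: -0.0001
```

Run:
```python
from h import *
plan([*c2w(.022,.040),.155])
shot('wrist','w2'); shot('side','s2')
im=load('s2')['image'][170:320,230:400]
cv2.imwrite('pics/s2z.png',cv2.resize(im,None,fx=4,fy=4,interpolation=cv2.INTER_CUBIC)[:,:,::-1])
```

```text
shift [0.01 0.03 0.02] turn [ 0. -0.  0.] t 5.1 tcp [0.5953 0.0826 0.1552] case [0.0215 0.039 ] F [-0.81  0.42 -0.17]
```

View pics/w2.png

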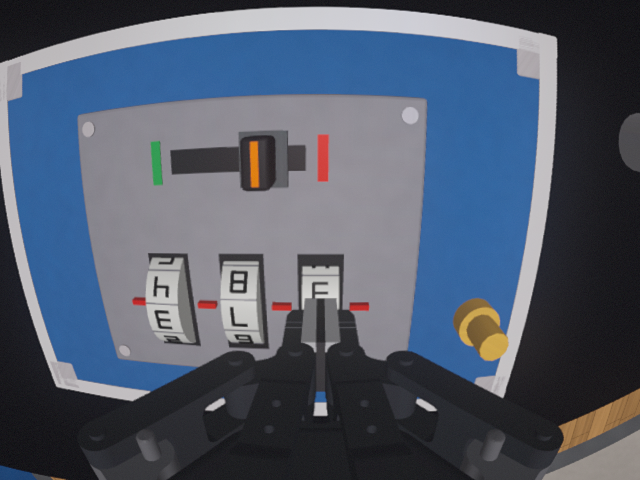

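View pics/s2z.png

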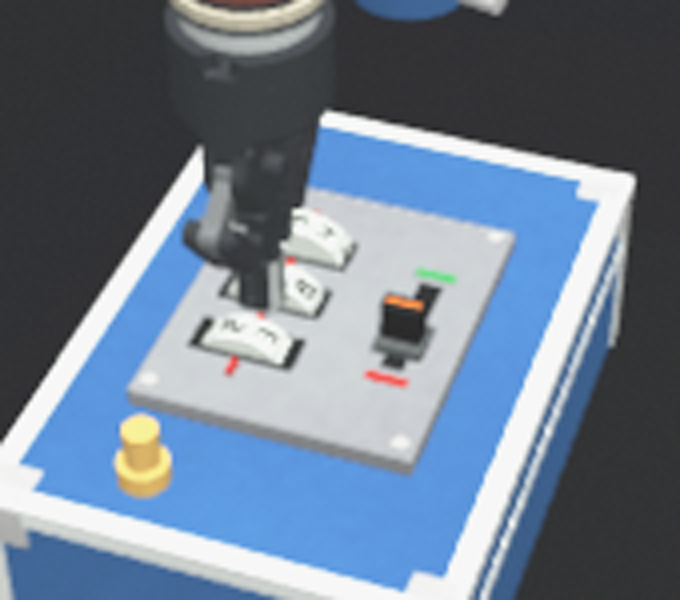

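Run:
```python
from h import *
g=load('s2')
for z in (.141,.148,.16): print(z,w2c(onz(g,294.5,246.5,z)))
f=load('w2')
s=f['state'];R=Rot.from_rotvec(s['tcp_rot']).as_matrix()
tip=s['tcp_pos']+R@[.014,0,0]; print('tip',tip,'side px',proj(g,tip),'wrist px',wproj(f,tip), 'crop',(proj(g,tip)-[230,170])*4)
for y in(.04,.0,-.04):
  X=[*c2w(.030,y),.146]; print(y,(proj(g,X)-[230,170])*4, wproj(f,X))
hsv=cv2.cvtColor(f['image'],cv2.COLOR_RGB2HSV)
m=((hsv[...,1]>120)&((hsv[...,0]<8)|(hsv[...,0]>172))).astype(np.uint8); m[400:]=0; m[:, :100]=0; m[:,430:]=0
n,l,st,ce=cv2.connectedComponentsWithStats(m)
for i in range(1,n):
    if st[i,4]>5:
        P=wonz(f,*ce[i],.134); print(st[i],w2c(P).round(4))
```

```text
0.141 [0.03159619 0.01976586]
0.148 [0.02859304 0.02683452]
0.16 [0.02344479 0.03895222]
tip [0.59531507 0.08256056 0.14118496] side px [295.68639772 253.64892327] wrist px [318.40953949 297.36347081] crop [262.74559087 334.59569308]
0.04 [245.96233236 325.01325731] [320.35723422 317.24095328]
0.0 [274.53069257 275.142638  ] [239.69428764 316.02307244]
-0.04 [301.59999624 227.88886045] [165.93687381 312.87615226]
[318 135  11  47 463] [-0.0453  0.0409]
[132 298  14   7  87] [ 0.0302 -0.0622]
[198 301  19   8 141] [ 0.0303 -0.0204]
[272 302  19   9 145] [0.0304 0.0197]
[349 303  20   8 152] [0.0305 0.06  ]
```

Run:
```python
from h import *
f=load('w2');g=load('s2');s=f['state'];R=Rot.from_rotvec(s['tcp_rot']).as_matrix()
for a in(.014,.005,-.005):
  for z in(-.011,0,.011):
    X=s['tcp_pos']+R@[a,0,z]; print(a,z,wproj(f,X).round(1),((proj(g,X)-[230,170])*4).round())
zoom
im=f['image'][250:370,260:380]; cv2.imwrite('pics/w2z.png',cv2.resize(im,None,fx=5,fy=5,interpolation=cv2.INTER_CUBIC)[:,:,::-1])
```

```text
0.014 -0.011 [318.4 276.8] [283. 340.]
0.014 0 [318.4 297.4] [263. 335.]
0.014 0.011 [318.4 316.9] [242. 330.]
0.005 -0.011 [318.3 284.5] [283. 326.]
0.005 0 [318.3 305.8] [262. 321.]
0.005 0.011 [318.3 326. ] [242. 317.]
-0.005 -0.011 [318.2 294. ] [282. 312.]
-0.005 0 [318.2 316.2] [262. 307.]
-0.005 0.011 [318.2 337. ] [241. 302.]
```

View pics/w2z.png

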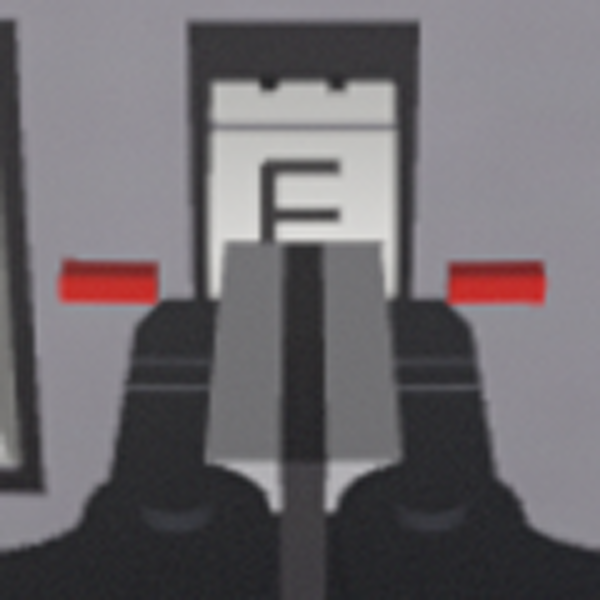

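Run:
```python
from h import *
o=[]
for n in('side0','s2'):
    o.append(cv2.resize(load(n)['image'][225:275,270:320],None,fx=8,fy=8,interpolation=cv2.INTER_NEAREST))
cv2.imwrite('pics/s2y.png',np.hstack(o)[:,:,::-1])
```

```text
(no output)
```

View pics/s2y.png

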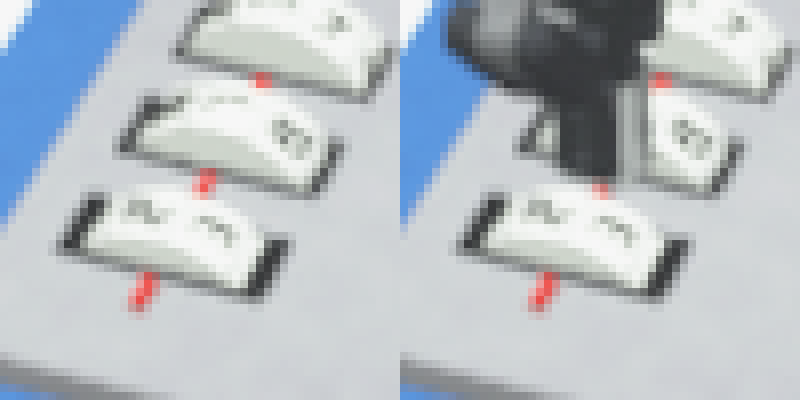

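>>> {"name": "servo_tool", "arguments": {"motion": "0.05 0 0 0 0 0 255;0.1 0 0 0 0 0 255;0.13 0 0 0 0 0 255;0.13 0 0 0 0 0 255"}}

```text
time: 5.6
tcp_pos: [0.5952, 0.0825, 0.1511]
tcp_rot: [0.168, 1.565, -0.168]
wrist_force: [0.4, 0.6, -0.7]
grip_width: -0.0002
```

>>> {"name": "servo_tool", "arguments": {"motion": "0.03 0 0 0 0 0 255;0.05 0 0 0 0 0 255;0.05 0 0 0 0 0 255"}}

```text
time: 5.9
tcp_pos: [0.5953, 0.0826, 0.1498]
tcp_rot: [0.168, 1.564, -0.168]
wrist_force: [-0.7, -0.3, -0.3]
grip_width: -0.0001
```

>>> {"name": "servo_tool", "arguments": {"motion": "0.03 0 0 0 0 0 255;0.05 0 0 0 0 0 255;0.05 0 0 0 0 0 255"}}

```text
time: 6.2
tcp_pos: [0.5953, 0.0825, 0.1483]
tcp_rot: [0.168, 1.564, -0.168]
wrist_force: [-0.7, 0.2, -1.0]
grip_width: 0.0001
```

>>> {"name": "servo_tool", "arguments": {"motion": "0.03 0 0 0 0 0 255;0.03 0 0 0 0 0 255"}}

```text
time: 6.4
tcp_pos: [0.5953, 0.0826, 0.1474]
tcp_rot: [0.168, 1.564, -0.168]
wrist_force: [0.5, -0.2, -0.2]
grip_width: -0.0
```

>>> {"name": "servo_tool", "arguments": {"motion": "0.03 0 0 0 0 0 255;0.03 0 0 0 0 0 255"}}

```text
time: 6.6
tcp_pos: [0.5953, 0.0825, 0.1465]
tcp_rot: [0.168, 1.564, -0.168]
wrist_force: [0.3, -0.7, 1.7]
grip_width: -0.0002
```

>>> {"name": "servo_tool", "arguments": {"motion": "0.02 0 0 0 0 0 255;0.02 0 0 0 0 0 255"}}

```text
time: 6.8
tcp_pos: [0.5953, 0.0826, 0.1459]
tcp_rot: [0.168, 1.564, -0.168]
wrist_force: [0.1, 0.8, -0.8]
grip_width: -0.0003
```

Run:
```python
from h import *
shot('wrist','w3'); shot('side','s3')
plan([*c2w(.022,.040),.145])
o=[]
o.append(cv2.resize(load('s3')['image'][225:275,270:320],(400,400),interpolation=cv2.INTER_NEAREST))
o.append(cv2.resize(load('w3')['image'][240:340,270:370],(400,400),interpolation=cv2.INTER_CUBIC))
cv2.imwrite('pics/s3y.png',np.hstack(o)[:,:,::-1])
```

```text
shift [0.03 0.03 0.01] turn [ 0. -0. -0.] t 6.9 tcp [0.5954 0.0826 0.146 ] case [0.0216 0.039 ] F [-0.86  0.28  0.18]
```

View pics/s3y.png

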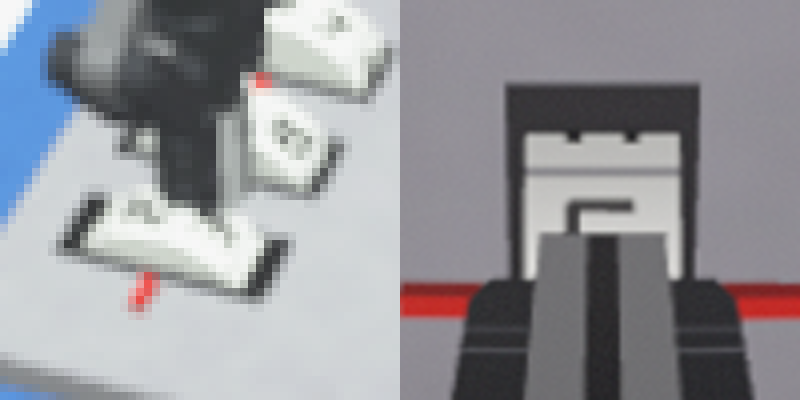

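>>> {"name": "servo_tool", "arguments": {"motion": "0.03 0 0 0 0 0 255;0.03 0 0 0 0 0 255"}}

```text
time: 7.1
tcp_pos: [0.5953, 0.0825, 0.145]
tcp_rot: [0.168, 1.564, -0.168]
wrist_force: [-0.4, 0.8, 1.1]
grip_width: 0.0002
```

>>> {"name": "servo_tool", "arguments": {"motion": "0.03 0 0 0 0 0 255;0.03 0 0 0 0 0 255"}}

```text
time: 7.3
tcp_pos: [0.5953, 0.0825, 0.144]
tcp_rot: [0.168, 1.565, -0.168]
wrist_force: [-0.3, 0.5, 0.4]
grip_width: -0.0001
```

>>> {"name": "servo_tool", "arguments": {"motion": "0.03 0 0 0 0 0 255;0.03 0 0 0 0 0 255"}}

```text
time: 7.5
tcp_pos: [0.5953, 0.0826, 0.1431]
tcp_rot: [0.168, 1.565, -0.168]
wrist_force: [-0.1, 0.3, 0.2]
grip_width: 0.0
```

>>> {"name": "servo_tool", "arguments": {"motion": "0.03 0 0 0 0 0 255;0.03 0 0 0 0 0 255"}}

```text
time: 7.7
tcp_pos: [0.5953, 0.0826, 0.1422]
tcp_rot: [0.168, 1.564, -0.168]
wrist_force: [-0.3, -0.0, 1.4]
grip_width: -0.0
```

>>> {"name": "servo_tool", "arguments": {"motion": "0.02 0 0 0 0 0 255;0.02 0 0 0 0 0 255"}}

```text
time: 7.9
tcp_pos: [0.5954, 0.0825, 0.1417]
tcp_rot: [0.168, 1.564, -0.168]
wrist_force: [0.1, -0.2, -0.3]
grip_width: -0.0002
```

>>> {"name": "servo_tool", "arguments": {"motion": "0.02 0 0 0 0 0 255;0.02 0 0 0 0 0 255"}}

```text
time: 8.1
tcp_pos: [0.5954, 0.0825, 0.1411]
tcp_rot: [0.168, 1.564, -0.168]
wrist_force: [-0.1, 0.2, -0.9]
grip_width: 0.0003
```

>>> {"name": "servo_tool", "arguments": {"motion": "0.02 0 0 0 0 0 255;0.02 0 0 0 0 0 255"}}

```text
time: 8.3
tcp_pos: [0.5953, 0.0826, 0.1405]
tcp_rot: [0.168, 1.564, -0.168]
wrist_force: [-0.6, -0.2, 0.4]
grip_width: 0.0002
```

>>> {"name": "servo_tool", "arguments": {"motion": "0.03 0 0 0 0 0 255;0.03 0 0 0 0 0 255"}}

```text
time: 8.5
tcp_pos: [0.5953, 0.0826, 0.1395]
tcp_rot: [0.168, 1.565, -0.168]
wrist_force: [-0.4, 1.4, 1.1]
grip_width: -0.0002
```

>>> {"name": "servo_tool", "arguments": {"motion": "0.03 0 0 0 0 0 255;0.03 0 0 0 0 0 255"}}

```text
time: 8.7
tcp_pos: [0.5953, 0.0826, 0.1386]
tcp_rot: [0.168, 1.564, -0.168]
wrist_force: [-0.0, 0.9, -0.4]
grip_width: 0.0002
```

>>> {"name": "servo_tool", "arguments": {"motion": "0.02 0 0 0 0 0 255;0.02 0 0 0 0 0 255"}}

```text
time: 8.9
tcp_pos: [0.5953, 0.0826, 0.1381]
tcp_rot: [0.168, 1.564, -0.168]
wrist_force: [-0.2, -0.4, -0.3]
grip_width: -0.0001
```

>>> {"name": "servo_tool", "arguments": {"motion": "0.02 0 0 0 0 0 255;0.02 0 0 0 0 0 255"}}

```text
time: 9.1
tcp_pos: [0.5953, 0.0826, 0.1375]
tcp_rot: [0.168, 1.564, -0.168]
wrist_force: [-0.7, -0.2, -0.2]
grip_width: -0.0
```

Run:
```python
from h import *
shot('wrist','w4'); shot('side','s4')
plan([*c2w(.022,.040),.145])
o=[]
o.append(cv2.resize(load('s4')['image'][225:275,270:320],(400,400),interpolation=cv2.INTER_NEAREST))
o.append(cv2.resize(load('w4')['image'][240:340,270:370],(400,400),interpolation=cv2.INTER_CUBIC))
cv2.imwrite('pics/s4y.png',np.hstack(o)[:,:,::-1])
```

```text
shift [-0.25  0.03  0.01] turn [ 0. -0.  0.] t 9.2 tcp [0.5954 0.0825 0.1376] case [0.0216 0.039 ] F [ 0.08  0.47 -0.41]
```

View pics/s4y.png

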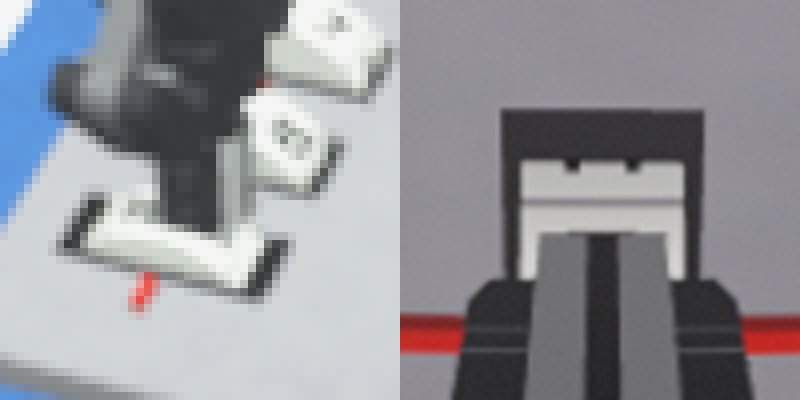

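>>> {"name": "servo_tool", "arguments": {"motion": "0.02 0 0 0 0 0 255;0.02 0 0 0 0 0 255"}}

```text
time: 9.4
tcp_pos: [0.5953, 0.0825, 0.1369]
tcp_rot: [0.168, 1.564, -0.168]
wrist_force: [0.1, -0.8, -1.4]
grip_width: -0.0003
```

>>> {"name": "servo_tool", "arguments": {"motion": "0.02 0 0 0 0 0 255;0.02 0 0 0 0 0 255"}}

```text
time: 9.6
tcp_pos: [0.5953, 0.0826, 0.1363]
tcp_rot: [0.168, 1.564, -0.168]
wrist_force: [-0.9, -0.9, 0.0]
grip_width: -0.0001
```

>>> {"name": "servo_tool", "arguments": {"motion": "0.02 0 0 0 0 0 255;0.02 0 0 0 0 0 255"}}

```text
time: 9.8
tcp_pos: [0.5955, 0.0826, 0.136]
tcp_rot: [0.168, 1.564, -0.168]
wrist_force: [0.2, 0.4, 1.1]
grip_width: 0.0001
```

>>> {"name": "servo_tool", "arguments": {"motion": "0.02 0 0 0 0 0 255;0.02 0 0 0 0 0 255"}}

```text
time: 10.0
tcp_pos: [0.5955, 0.0826, 0.1357]
tcp_rot: [0.168, 1.564, -0.168]
wrist_force: [-1.4, 0.3, 3.7]
grip_width: 0.0003
```

>>> {"name": "servo_tool", "arguments": {"motion": "0.03 0 0 0 0 0 255;0.03 0 0.1 0 0 0 255;0.03 0 0.2 0 0 0 255;0.03 0 0.25 0 0 0 255;0.03 0 0.25 0 0 0 255"}}

```text
time: 10.5
tcp_pos: [0.6031, 0.0809, 0.1355]
tcp_rot: [0.168, 1.564, -0.168]
wrist_force: [-3.0, -0.9, 5.6]
grip_width: 0.0004
```

Run:
```python
from h import *
plan([*c2w(.022,.040),.145])
shot('wrist','w5')
cv2.imwrite('pics/w5y.png',cv2.resize(load('w5')['image'][220:340,260:380],(600,600),interpolation=cv2.INTER_CUBIC)[:,:,::-1])
```

```text
shift [-0.32  0.03 -0.25] turn [ 0.    0.01 -0.  ] t 10.5 tcp [0.6031 0.0809 0.1355] case [0.0295 0.0391] F [-2.96 -0.87  5.61]
```

View pics/w5y.png

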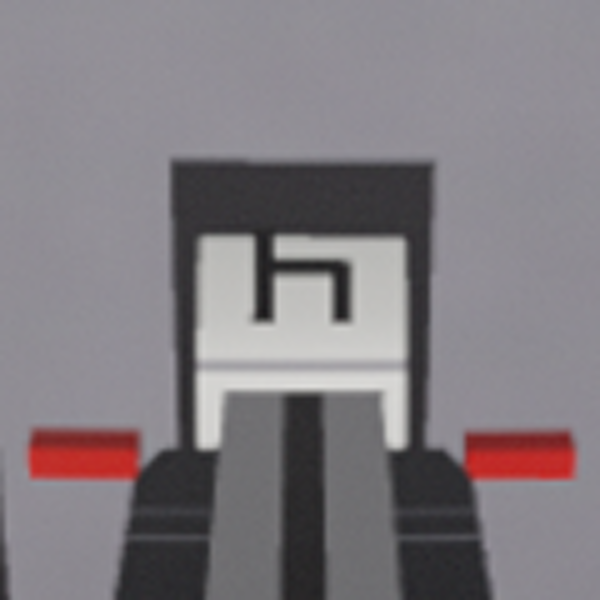

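>>> {"name": "servo_tool", "arguments": {"motion": "0.01 0 0.1 0 0 0 255;0.01 0 0.2 0 0 0 255;0.01 0 0.3 0 0 0 255;0.01 0 0.3 0 0 0 255"}}

```text
time: 10.95
tcp_pos: [0.6122, 0.0789, 0.1354]
tcp_rot: [0.168, 1.563, -0.168]
wrist_force: [-1.5, -0.3, 6.7]
grip_width: 0.0001
```

>>> {"name": "servo_tool", "arguments": {"motion": "-0.3 0 0 0 0 0 255;-0.3 0 0 0 0 0 255;-0.3 0 -0.3 0 0 0 255;-0.3 0 -0.6 0 0 0 255;-0.2 0 -0.6 0 0 0 255;-0.1 0 -0.6 0 0 0 255;-0.1 0 -0.6 0 0 0 255"}}

```text
time: 11.65
tcp_pos: [0.5934, 0.0829, 0.1361]
tcp_rot: [0.168, 1.565, -0.168]
wrist_force: [0.1, 0.7, 0.1]
grip_width: -0.0003
```

Run:
```python
from h import *
plan([*c2w(.022,.040),.1365])
shot('wrist','w6')
cv2.imwrite('pics/w6y.png',cv2.resize(load('w6')['image'][200:340,100:380],(800,400),interpolation=cv2.INTER_CUBIC)[:,:,::-1])
```

```text
shift [-0.01  0.03  0.08] turn [ 0.   -0.01  0.  ] t 11.65 tcp [0.5934 0.0829 0.1361] case [0.0195 0.039 ] F [0.12 0.66 0.1 ]
```

View pics/w6y.png

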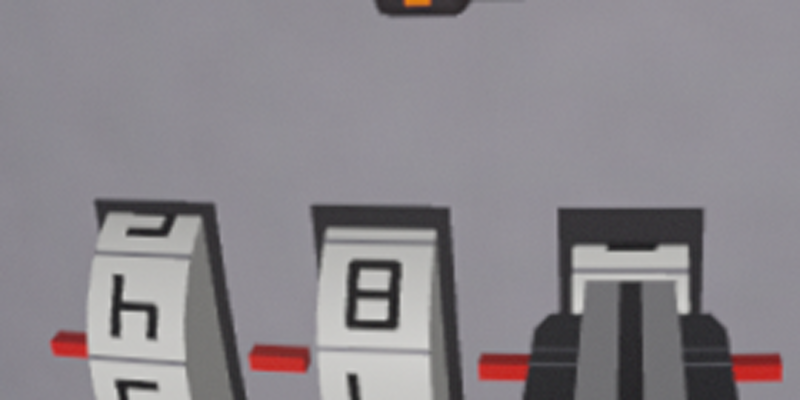

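>>> {"name": "servo_tool", "arguments": {"motion": "0.03 0 0.06 0 0 0 255;0.06 0 0.06 0 0 0 255;0.06 0 0.16 0 0 0 255;0.06 0 0.26 0 0 0 255;0.06 0 0.36 0 0 0 255;0.06 0 0.4 0 0 0 255;0.06 0 0.4 0 0 0 255"}}

```text
time: 12.4
tcp_pos: [0.6063, 0.0802, 0.1356]
tcp_rot: [0.168, 1.563, -0.168]
wrist_force: [-2.0, -0.5, 5.5]
grip_width: -0.0002
```

>>> {"name": "servo_tool", "arguments": {"motion": "-0.5 0 0 0 0 0 255;-1.2 -0.4 0.8 0 0 0 255;-1.2 -0.9 1.8 0 0 0 255;-1.2 -1.3 2.7 0 0 0 255;-1.2 -1.3 2.7 0 0 0 255;-1.2 -1.3 2.7 0 0 0 255;-1.2 -1.3 2.7 0 0 0 255"}}

```text
time: 13.1
tcp_pos: [0.6758, 0.0255, 0.1709]
tcp_rot: [0.168, 1.565, -0.168]
wrist_force: [-0.6, 0.7, -0.1]
grip_width: -0.0003
```

Run:
```python
from h import *
plan([*c2w(.022,.040),.1365])
f=shot('wrist','w7')
hsv=cv2.cvtColor(f['image'],cv2.COLOR_RGB2HSV)
m=((hsv[...,1]>120)&((hsv[...,0]<8)|(hsv[...,0]>172))).astype(np.uint8); m[300:]=0; m[:, :100]=0; m[:,530:]=0
n,l,st,ce=cv2.connectedComponentsWithStats(m)
for i in range(1,n):
    if st[i,4]>5:
        P=wonz(f,*ce[i],.134); print(st[i],ce[i].round(1),w2c(P).round(4))
for y in(.04,0,-.04): print(y,[wproj(f,[*c2w(.030,y),z]).round(1) for z in(.134,.142,.15)])
```

```text
shift [ 1.15  1.32 -3.01] turn [ 0.01 -0.01 -0.  ] t 13.1 tcp [0.6758 0.0255 0.1709] case [0.1123 0.0005] F [-0.59  0.73 -0.14]
[394   0  10   7  59] [398.9   2.6] [-0.0356  0.0407]
[267 122  20   6 107] [276.1 124.2] [ 0.0297 -0.0207]
[348 122  21   6 105] [357.9 124.1] [0.0296 0.0199]
[190 125  20   6 106] [199.6 127.6] [ 0.0296 -0.0605]
[426 125  20   7 101] [435.4 127.9] [0.0298 0.06  ]
0.04 [array([397.6, 126.1]), array([400.9, 126.2]), array([404.6, 126.2])]
0 [array([317.7, 124.4]), array([317.6, 124.2]), array([317.5, 124.1])]
-0.04 [array([238.1, 126.2]), array([234.5, 126.2]), array([230.7, 126.3])]
```

View pics/w7.png

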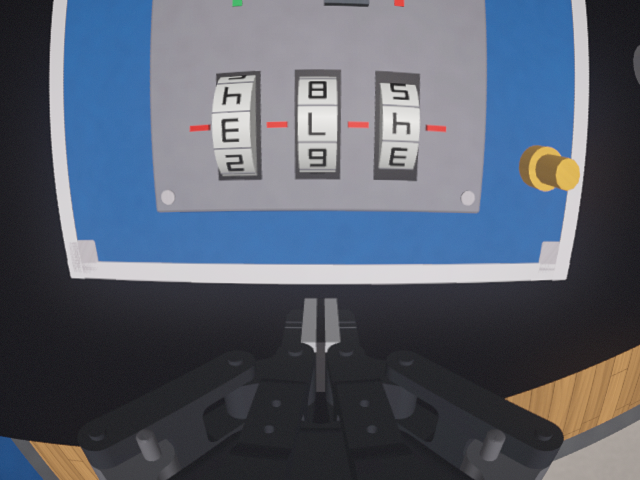

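Run:
```python
from h import *
zoom('w7',190,65,450,185,'z7',3)
f=load('w7'); g=cv2.cvtColor(f['image'],cv2.COLOR_RGB2GRAY).astype(float)
for nm,(a,b) in dict(right=(217,256),mid=(302,332),left=(384,414)).items():
    print(nm); 
    prof=g[75:180,a:b].copy()
    # print dark digit rows: min over row and row mean
    print([(75+i,int(prof[i].min()),int(np.median(prof[i]))) for i in range(20,80,1)])
```

```text
right
[(95, 39, 133), (96, 42, 141), (97, 45, 196), (98, 40, 213), (99, 41, 213), (100, 35, 214), (101, 36, 214), (102, 37, 215), (103, 50, 215), (104, 117, 216), (105, 116, 217), (106, 115, 218), (107, 118, 218), (108, 118, 219), (109, 116, 220), (110, 114, 200), (111, 114, 153), (112, 118, 171), (113, 123, 221), (114, 121, 223), (115, 122, 223), (116, 127, 223), (117, 130, 221), (118, 130, 192), (119, 57, 135), (120, 49, 135), (121, 51, 145), (122, 51, 207), (123, 51, 223), (124, 51, 223), (125, 52, 222), (126, 50, 222), (127, 47, 221), (128, 49, 187), (129, 47, 135), (130, 50, 135), (131, 50, 134), (132, 54, 209), (133, 55, 216), (134, 55, 215), (135, 55, 214), (136, 58, 213), (137, 53, 213), (138, 48, 183), (139, 51, 135), (140, 49, 135), (141, 70, 136), (142, 134, 202), (143, 133, 209), (144, 132, 208), (145, 132, 208), (146, 131, 206), (147, 131, 158), (148, 130, 139), (149, 130, 179), (150, 130, 204), (151, 129, 203), (152, 128, 202), (153, 131, 201), (154, 130, 189)]
mid
[(95, 42, 177), (96, 40, 72), (97, 49, 63), (98, 129, 139), (99, 197, 200), (100, 216, 218), (101, 217, 21
[... 1160 characters left out ...]
112, 171, 223), (113, 92, 224), (114, 80, 225), (115, 81, 226), (116, 82, 228), (117, 83, 229), (118, 84, 230), (119, 81, 232), (120, 80, 233), (121, 80, 219), (122, 79, 164), (123, 78, 103), (124, 75, 123), (125, 76, 198), (126, 77, 226), (127, 77, 225), (128, 78, 224), (129, 77, 222), (130, 79, 221), (131, 76, 219), (132, 77, 218), (133, 93, 217), (134, 176, 217), (135, 210, 216), (136, 214, 215), (137, 214, 214), (138, 213, 214), (139, 191, 209), (140, 156, 171), (141, 143, 157), (142, 163, 195), (143, 196, 209), (144, 207, 209), (145, 207, 208), (146, 200, 207), (147, 136, 190), (148, 61, 143), (149, 46, 86), (150, 50, 109), (151, 46, 198), (152, 48, 202), (153, 47, 201), (154, 49, 200)]
```

View pics/z7.png

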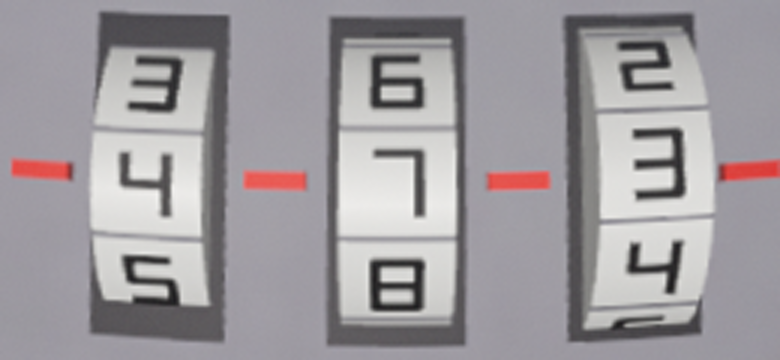

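Run:
```python
from h import *
plan([*c2w(.029,.040),.140])
```

```text
shift [ 1.03  1.32 -2.77] turn [ 0.01 -0.01 -0.  ] t 13.15 tcp [0.6757 0.0257 0.1709] case [0.1121 0.0006] F [-0.55  1.1  -0.07]
```

>>> {"name": "servo_tool", "arguments": {"motion": "0 0.4 -0.9 0 0 0 255;0 0.9 -1.9 0 0 0 255;0 1.32 -2.77 0 0 0 255;0.5 1.32 -2.77 0 0 0 255;0.9 1.32 -2.77 0 0 0 255;1.03 1.32 -2.77 0 0 0 255;1.03 1.32 -2.77 0 0 0 255"}}

```text
time: 13.85
tcp_pos: [0.6032, 0.0808, 0.1386]
tcp_rot: [0.168, 1.567, -0.169]
wrist_force: [0.1, -0.5, -0.4]
grip_width: 0.0001
```

>>> {"name": "servo_tool", "arguments": {"motion": "0.07 0 0 0 0 0 255;0.13 0 0 0 0 0 255;0.13 0 0 0 0 0 255"}}

```text
time: 14.15
tcp_pos: [0.6041, 0.081, 0.1364]
tcp_rot: [0.169, 1.564, -0.169]
wrist_force: [-0.3, -0.4, 0.7]
grip_width: -0.0003
```

>>> {"name": "servo_tool", "arguments": {"motion": "0.03 0 0 0 0 0 255;0.05 0 0 0 0 0 255;0.05 0 0 0 0 0 255"}}

```text
time: 14.45
tcp_pos: [0.6043, 0.0812, 0.1359]
tcp_rot: [0.168, 1.563, -0.169]
wrist_force: [-0.9, -0.7, 3.0]
grip_width: -0.0003
```

>>> {"name": "servo_tool", "arguments": {"motion": "0.03 0 0 0 0 0 255;0.03 0 0.03 0 0 0 255;0.03 0 0.05 0 0 0 255;0.03 0 0.05 0 0 0 255"}}

```text
time: 14.85
tcp_pos: [0.6053, 0.081, 0.1353]
tcp_rot: [0.168, 1.564, -0.168]
wrist_force: [-2.5, -0.1, 7.2]
grip_width: 0.0
```

>>> {"name": "servo_tool", "arguments": {"motion": "-0.5 0 0 0 0 0 255;-1 -0.7 0 0 0 0 255;-1 -1.7 0.1 0 0 0 255;-1 -2.6 0.2 0 0 0 255;-1 -2.6 0.2 0 0 0 255;-1 -2.6 0.2 0 0 0 255;-1 -2.6 0.2 0 0 0 255"}}

```text
time: 15.55
tcp_pos: [0.5945, 0.0044, 0.164]
tcp_rot: [0.169, 1.564, -0.168]
wrist_force: [0.4, -0.4, -0.5]
grip_width: 0.0
```

Run:
```python
from h import *
plan([*c2w(.038,-.040),.148])
shot('wrist','w8');shot('side','s8')
o=[cv2.resize(load('s8')['image'][205:255,275:325],(400,400),interpolation=cv2.INTER_NEAREST),cv2.resize(load('w8')['image'][190:350,250:490],(600,400),interpolation=cv2.INTER_CUBIC)]
cv2.imwrite('pics/w8y.png',cv2.resize(np.hstack(o),(800,320))[:,:,::-1])
```

```text
shift [ 0.53 -0.08  0.02] turn [ 0.01 -0.   -0.01] t 15.55 tcp [0.5945 0.0044 0.164 ] case [ 0.0374 -0.0375] F [ 0.36 -0.38 -0.5 ]
```

View pics/w8y.png

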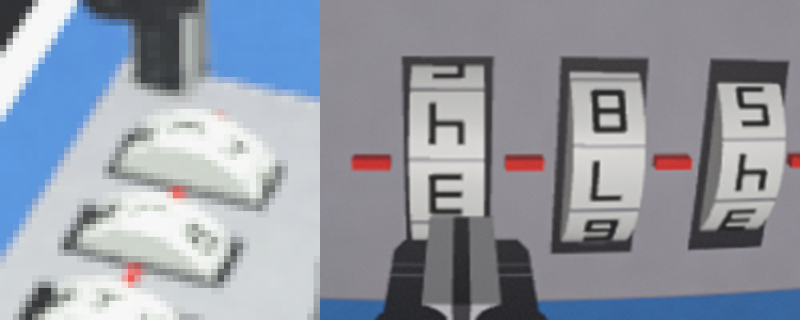

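>>> {"name": "servo_tool", "arguments": {"motion": "0.2 -0.08 0 0 0 0 255;0.4 -0.08 0 0 0 0 255;0.5 -0.08 0 0 0 0 255;0.5 -0.08 0 0 0 0 255"}}

```text
time: 16.05
tcp_pos: [0.5931, 0.0014, 0.1477]
tcp_rot: [0.168, 1.567, -0.168]
wrist_force: [-0.1, 0.5, 0.1]
grip_width: 0.0001
```

>>> {"name": "servo_tool", "arguments": {"motion": "0.05 0 0 0 0 0 255;0.05 0 0 0 0 0 255;0.05 0 0 0 0 0 255"}}

```text
time: 16.35
tcp_pos: [0.5941, 0.0012, 0.1477]
tcp_rot: [0.168, 1.564, -0.168]
wrist_force: [0.1, -0.2, 0.6]
grip_width: -0.0001
```

>>> {"name": "servo_tool", "arguments": {"motion": "0.03 0 0 0 0 0 255;0.03 0 0 0 0 0 255"}}

```text
time: 16.55
tcp_pos: [0.594, 0.0012, 0.1467]
tcp_rot: [0.168, 1.564, -0.168]
wrist_force: [-1.5, -1.2, 0.6]
grip_width: 0.0004
```

>>> {"name": "servo_tool", "arguments": {"motion": "0.03 0 0 0 0 0 255;0.03 0 0 0 0 0 255"}}

```text
time: 16.75
tcp_pos: [0.5939, 0.0012, 0.1456]
tcp_rot: [0.168, 1.564, -0.168]
wrist_force: [0.3, -0.8, -0.1]
grip_width: 0.0001
```

>>> {"name": "servo_tool", "arguments": {"motion": "0.03 0 0 0 0 0 255;0.03 0 0 0 0 0 255"}}

```text
time: 16.95
tcp_pos: [0.5938, 0.0012, 0.1446]
tcp_rot: [0.168, 1.565, -0.168]
wrist_force: [0.0, -0.2, 0.7]
grip_width: 0.0004
```

>>> {"name": "servo_tool", "arguments": {"motion": "0.03 0 0 0 0 0 255;0.03 0 0 0 0 0 255"}}

```text
time: 17.15
tcp_pos: [0.5939, 0.0012, 0.1437]
tcp_rot: [0.168, 1.564, -0.168]
wrist_force: [-0.5, 0.6, -0.1]
grip_width: 0.0003
```

>>> {"name": "servo_tool", "arguments": {"motion": "0.03 0 0 0 0 0 255;0.03 0 0 0 0 0 255"}}

```text
time: 17.35
tcp_pos: [0.5939, 0.0012, 0.1428]
tcp_rot: [0.168, 1.564, -0.168]
wrist_force: [0.1, -0.2, 0.2]
grip_width: 0.0001
```

>>> {"name": "servo_tool", "arguments": {"motion": "0.03 0 0 0 0 0 255;0.03 0 0 0 0 0 255"}}

```text
time: 17.55
tcp_pos: [0.594, 0.0012, 0.1425]
tcp_rot: [0.168, 1.564, -0.168]
wrist_force: [-1.7, -0.5, 1.8]
grip_width: -0.0001
```

>>> {"name": "servo_tool", "arguments": {"motion": "0.02 0 0 0 0 0 255;0.02 0 0 0 0 0 255"}}

```text
time: 17.75
tcp_pos: [0.5941, 0.0012, 0.1422]
tcp_rot: [0.168, 1.564, -0.168]
wrist_force: [-2.5, 0.3, 4.8]
grip_width: 0.0002
```

>>> {"name": "servo_tool", "arguments": {"motion": "0.02 0 0 0 0 0 255;0.02 0 -0.1 0 0 0 255;0.02 0 -0.2 0 0 0 255;0.02 0 -0.3 0 0 0 255;0.02 0 -0.4 0 0 0 255;0.02 0 -0.45 0 0 0 255;0.02 0 -0.45 0 0 0 255"}}

```text
time: 18.45
tcp_pos: [0.5817, 0.004, 0.142]
tcp_rot: [0.168, 1.561, -0.168]
wrist_force: [3.0, -1.0, 5.3]
grip_width: 0.0
```

Run:
```python
from h import *
plan([*c2w(.038,-.040),.148])
shot('wrist','w9')
cv2.imwrite('pics/w9y.png',cv2.resize(load('w9')['image'][190:350,250:490],(600,400),interpolation=cv2.INTER_CUBIC)[:,:,::-1])
```

```text
shift [-0.2   0.02  0.44] turn [ 0.    0.03 -0.  ] t 18.45 tcp [0.5817 0.004  0.142 ] case [ 0.025  -0.0407] F [ 2.99 -1.    5.29]
```

View pics/w9y.png

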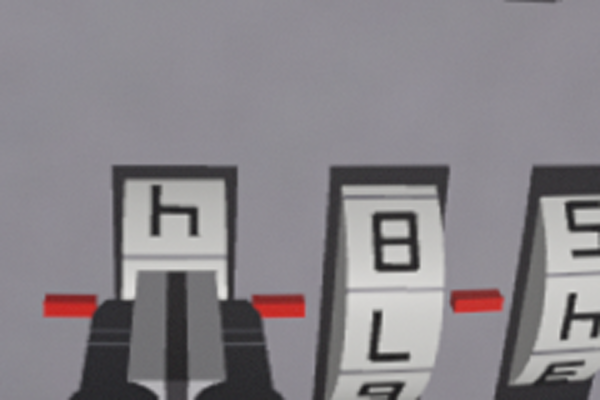

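>>> {"name": "servo_tool", "arguments": {"motion": "0 0 -0.08 0 0 0 255;0 0 -0.15 0 0 0 255;0 0 -0.15 0 0 0 255"}}

```text
time: 18.8
tcp_pos: [0.5769, 0.005, 0.1417]
tcp_rot: [0.168, 1.562, -0.168]
wrist_force: [1.1, -1.1, 6.0]
grip_width: 0.0002
```

>>> {"name": "servo_tool", "arguments": {"motion": "-0.5 0 0 0 0 0 255;-0.95 0.4 0.8 0 0 0 255;-0.95 0.9 1.8 0 0 0 255;-0.95 1.35 3 0 0 0 255;-0.95 1.35 3 0 0 0 255;-0.95 1.35 3 0 0 0 255;-0.95 1.35 3 0 0 0 255"}}

```text
time: 19.5
tcp_pos: [0.671, 0.0255, 0.1684]
tcp_rot: [0.168, 1.568, -0.169]
wrist_force: [-0.7, 0.8, 0.1]
grip_width: -0.0002
```

```bash
cat >> h.py <<'E'
def wheels(fn):
    f=shot('wrist',fn); g=cv2.cvtColor(f['image'],cv2.COLOR_RGB2GRAY).astype(float)
    hsv=cv2.cvtColor(f['image'],cv2.COLOR_RGB2HSV)
    m=((hsv[...,1]>120)&((hsv[...,0]<8)|(hsv[...,0]>172))).astype(np.uint8); m[300:]=0; m[:50]=0;m[:, :100]=0; m[:,530:]=0
    n,l,st,ce=cv2.connectedComponentsWithStats(m)
    P=sorted([tuple(ce[i]) for i in range(1,n) if st[i,4]>30]); print('pins',np.round(P,1).tolist(),[w2c(wonz(f,*p,.134)).round(4).tolist() for p in P])
    k=np.polyfit([p[0] for p in P],[p[1] for p in P],2)
    for nm,y in(('right',-.04),('mid',0),('left',.04)):
        u,v=wproj(f,[*c2w(.03,y),.146]); u0=int(round(u))
        # dark digit ink, nearest component to index
        sub=(g[int(v)-30:int(v)+31,u0-11:u0+12]<110).astype(np.uint8)
        nn,ll,ss,cc=cv2.connectedComponentsWithStats(sub)
        for i in range(1,nn):
            if ss[i,4]>20:
                cx=u0-11+ss[i,0]+(ss[i,2]-1)/2; cy=int(v)-30+ss[i,1]+(ss[i,3]-1)/2
                print(nm,'digit box c',cx,cy,'size',ss[i,2:4],'index row',np.polyval(k,cx).round(1),'d',round(cy-np.polyval(k,cx),2))
    zoom(fn,190,65,450,185,fn+'z',3)
E
python3 - <<'E'
from h import *
plan([*c2w(.111,0),.170])
wheels('wa')
E
```

```text
shift [-0.05  0.02  0.11] turn [ 0.   -0.03  0.01] t 19.5 tcp [0.671  0.0255 0.1684] case [ 0.1076 -0.0006] F [-0.66  0.8   0.06]
pins [[200.5, 136.7], [278.7, 133.8], [360.1, 134.0], [438.6, 137.5]] [[0.0295, -0.0605], [0.0297, -0.0202], [0.0298, 0.0198], [0.0298, 0.0601]]
right digit box c 231.0 113.0 size [17 15] index row 135.2 d -22.21
right digit box c 232.0 146.0 size [17 23] index row 135.2 d 10.83
mid digit box c 319.5 105.5 size [18  4] index row 133.5 d -27.95
mid digit box c 318.5 133.5 size [16 22] index row 133.5 d 0.05
mid digit box c 319.0 162.0 size [17  5] index row 133.5 d 28.55
left digit box c 404.0 108.0 size [15  5] index row 135.5 d -27.54
left digit box c 404.0 135.0 size [17 21] index row 135.5 d -0.54
left digit box c 402.0 163.0 size [15  7] index row 135.4 d 27.55
```

View pics/waz.png

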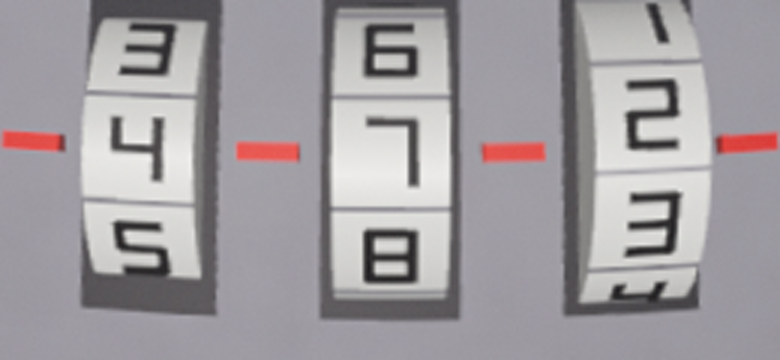

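Run:
```python
from h import *
plan([*c2w(.033,-.040),.146])
```

```text
shift [ 0.77 -1.31 -2.49] turn [ 0.   -0.03  0.  ] t 19.55 tcp [0.6711 0.0254 0.1688] case [ 0.1077 -0.0006] F [-0.66 -0.32  0.17]
```

>>> {"name": "servo_tool", "arguments": {"motion": "0 -0.4 -0.8 0 0 0 255;0 -0.9 -1.7 0 0 0 255;0 -1.31 -2.5 0 0 0 255;0.3 -1.31 -2.5 0 0 0 255;0.6 -1.31 -2.5 0 0 0 255;0.7 -1.31 -2.5 0 0 0 255;0.7 -1.31 -2.5 0 0 0 255"}}

```text
time: 20.25
tcp_pos: [0.5912, 0.0032, 0.1474]
tcp_rot: [0.168, 1.566, -0.168]
wrist_force: [-0.2, -0.2, 0.2]
grip_width: -0.0003
```

Run:
```python
from h import *
plan([*c2w(.034,-.040),.1427])
```

```text
shift [ 0.16 -0.02 -0.01] turn [ 0.   -0.01  0.  ] t 20.25 tcp [0.5912 0.0032 0.1474] case [ 0.0344 -0.0394] F [-0.19 -0.22  0.19]
```

>>> {"name": "servo_tool", "arguments": {"motion": "0.08 0 0 0 0 0 255;0.14 0 0 0 0 0 255;0.18 0 0 0 0 0 255;0.18 0 0 0 0 0 255"}}

```text
time: 20.65
tcp_pos: [0.5914, 0.0031, 0.1429]
tcp_rot: [0.168, 1.564, -0.168]
wrist_force: [-0.5, 0.3, -0.4]
grip_width: -0.0001
```

>>> {"name": "servo_tool", "arguments": {"motion": "0.02 0 0 0 0 0 255;0.02 0 0 0 0 0 255"}}

```text
time: 20.85
tcp_pos: [0.5915, 0.003, 0.1427]
tcp_rot: [0.168, 1.564, -0.168]
wrist_force: [0.2, 0.1, 0.8]
grip_width: -0.0001
```

>>> {"name": "servo_tool", "arguments": {"motion": "0.03 0 0 0 0 0 255;0.06 0 0 0 0 0 255;0.06 0 -0.05 0 0 0 255;0.06 0 -0.1 0 0 0 255;0.06 0 -0.16 0 0 0 255;0.06 0 -0.16 0 0 0 255"}}

```text
time: 21.45
tcp_pos: [0.5881, 0.0038, 0.1421]
tcp_rot: [0.168, 1.56, -0.168]
wrist_force: [3.1, -0.7, 6.2]
grip_width: -0.0
```

Run:
```python
from h import *
plan([*c2w(.034,-.040),.1427])
```

```text
shift [-0.02 -0.02  0.09] turn [ 0.    0.04 -0.  ] t 21.45 tcp [0.5881 0.0038 0.1421] case [ 0.0312 -0.0394] F [ 3.14 -0.7   6.2 ]
```

>>> {"name": "servo_tool", "arguments": {"motion": "0 0 -0.03 0 0 0 255;0 0 -0.03 0 0 0 255;0 0 -0.03 0 0 0 255"}}

```text
time: 21.75
tcp_pos: [0.5873, 0.004, 0.142]
tcp_rot: [0.168, 1.56, -0.168]
wrist_force: [2.3, -0.8, 6.0]
grip_width: 0.0005
```

>>> {"name": "servo_tool", "arguments": {"motion": "-0.5 0 0 0 0 0 255;-0.95 0.4 0.8 0 0 0 255;-0.95 0.9 1.8 0 0 0 255;-0.95 1.31 2.7 0 0 0 255;-0.95 1.31 2.7 0 0 0 255;-0.95 1.31 2.7 0 0 0 255;-0.95 1.31 2.7 0 0 0 255;-0.95 1.31 2.7 0 0 0 255"}}

```text
time: 22.55
tcp_pos: [0.6718, 0.0252, 0.1687]
tcp_rot: [0.169, 1.566, -0.169]
wrist_force: [0.2, -0.1, -0.3]
grip_width: 0.0002
```

Run:
```python
from h import *
plan([*c2w(.111,0),.170])
wheels('wb')
```

```text
shift [-0.04  0.02  0.09] turn [-0.   -0.02  0.  ] t 22.55 tcp [0.6718 0.0252 0.1687] case [ 0.1084 -0.0007] F [ 0.17 -0.1  -0.3 ]
pins [[200.2, 135.2], [278.4, 132.0], [360.9, 132.1], [438.5, 135.6]] [[0.0296, -0.0608], [0.0297, -0.0204], [0.0297, 0.0201], [0.0298, 0.06]]
right digit box c 231.5 107.5 size [16  8] index row 133.6 d -26.06
right digit box c 232.0 136.5 size [17 24] index row 133.5 d 2.96
mid digit box c 319.5 103.5 size [18  4] index row 131.6 d -28.13
mid digit box c 318.5 131.5 size [16 22] index row 131.6 d -0.13
mid digit box c 319.5 159.5 size [18  6] index row 131.6 d 27.87
left digit box c 404.0 106.0 size [15  5] index row 133.7 d -27.68
left digit box c 404.0 133.0 size [17 21] index row 133.7 d -0.68
left digit box c 402.0 161.0 size [15  7] index row 133.6 d 27.41
```

View pics/wbz.png

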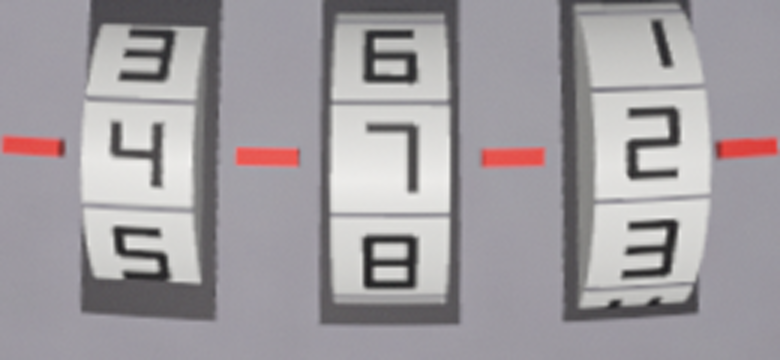

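>>> {"name": "servo_tool", "arguments": {"motion": "0 -0.4 -0.8 0 0 0 255;0 -0.9 -1.7 0 0 0 255;0 -1.31 -2.6 0 0 0 255;0.3 -1.31 -2.6 0 0 0 255;0.6 -1.31 -2.6 0 0 0 255;0.8 -1.31 -2.6 0 0 0 255;0.84 -1.31 -2.6 0 0 0 255;0.84 -1.31 -2.6 0 0 0 255"}}

```text
time: 23.4
tcp_pos: [0.589, 0.0037, 0.1434]
tcp_rot: [0.168, 1.565, -0.168]
wrist_force: [-0.3, -0.2, -0.3]
grip_width: 0.0
```

Run:
```python
from h import *
plan([*c2w(.031,-.040),.1427])
```

```text
shift [ 0.02 -0.02 -0.04] turn [ 0.   -0.01  0.  ] t 23.4 tcp [0.589  0.0037 0.1434] case [ 0.0321 -0.0393] F [-0.31 -0.24 -0.28]
```

>>> {"name": "servo_tool", "arguments": {"motion": "0.03 0 0 0 0 0 255;0.06 0 0 0 0 0 255;0.08 0 0 0 0 0 255;0.08 0 0 0 0 0 255"}}

```text
time: 23.8
tcp_pos: [0.5894, 0.0036, 0.1424]
tcp_rot: [0.168, 1.563, -0.168]
wrist_force: [-0.6, -0.6, 2.7]
grip_width: -0.0005
```

>>> {"name": "servo_tool", "arguments": {"motion": "0.03 0 0 0 0 0 255;0.03 0 -0.03 0 0 0 255;0.03 0 -0.06 0 0 0 255;0.03 0 -0.06 0 0 0 255"}}

```text
time: 24.2
tcp_pos: [0.5888, 0.0037, 0.1421]
tcp_rot: [0.168, 1.559, -0.168]
wrist_force: [3.0, -0.1, 5.3]
grip_width: 0.0
```

>>> {"name": "servo_tool", "arguments": {"motion": "0 0 -0.025 0 0 0 255;0 0 -0.025 0 0 0 255"}}

```text
time: 24.4
tcp_pos: [0.5878, 0.0039, 0.142]
tcp_rot: [0.168, 1.56, -0.168]
wrist_force: [1.7, -0.4, 5.0]
grip_width: 0.0004
```

>>> {"name": "servo_tool", "arguments": {"motion": "-0.5 0 0 0 0 0 255;-0.9 0.4 0.8 0 0 0 255;-0.9 0.9 1.8 0 0 0 255;-0.9 1.31 2.75 0 0 0 255;-0.9 1.31 2.75 0 0 0 255;-0.9 1.31 2.75 0 0 0 255;-0.9 1.31 2.75 0 0 0 255;-0.9 1.31 2.75 0 0 0 255"}}

```text
time: 25.2
tcp_pos: [0.6736, 0.0248, 0.1672]
tcp_rot: [0.168, 1.566, -0.169]
wrist_force: [-0.8, -0.2, -0.4]
grip_width: 0.0002
```

Run:
```python
from h import *
plan([*c2w(.111,0),.170])
wheels('wc')
```

```text
shift [-0.09  0.02  0.02] turn [-0.   -0.02  0.  ] t 25.2 tcp [0.6736 0.0248 0.1672] case [ 0.1103 -0.0007] F [-0.77 -0.18 -0.44]
pins [[199.6, 131.5], [277.6, 128.2], [361.3, 128.2], [439.6, 131.9]] [[0.0296, -0.0606], [0.0297, -0.0207], [0.0297, 0.0201], [0.0298, 0.06]]
right digit box c 231.5 101.5 size [16  4] index row 129.7 d -28.25
right digit box c 231.0 129.0 size [17 23] index row 129.8 d -0.77
mid digit box c 319.5 99.5 size [18  4] index row 127.7 d -28.21
mid digit box c 319.0 127.5 size [17 22] index row 127.7 d -0.21
mid digit box c 319.5 155.5 size [18  6] index row 127.7 d 27.79
left digit box c 404.5 102.0 size [16  5] index row 129.8 d -27.83
left digit box c 405.0 129.0 size [17 21] index row 129.9 d -0.85
left digit box c 403.0 157.0 size [15  7] index row 129.8 d 27.24
```

View pics/wcz.png

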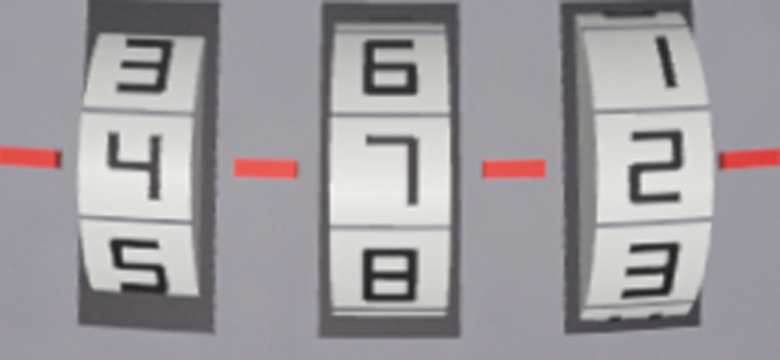

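Run:
```python
from h import *
f=load('w2'); hsv=cv2.cvtColor(f['image'],cv2.COLOR_RGB2HSV)
m=((hsv[...,1]>150)&(hsv[...,0]>9)&(hsv[...,0]<20)&(hsv[...,2]>150)).astype(np.uint8); m[:,:200]=0;m[:,300:]=0;m[220:]=0
c=np.argwhere(m).mean(0)[::-1]; print(c,m.sum())
for z in(.154,.160): print(z,w2c(wonz(f,*c,z)))
print('red',w2c(wonz(f,323,158,.132)),'green',w2c(wonz(f,157,163,.132)),'foot left edge',w2c(wonz(f,288,158,.138)))
plan([*c2w(-.045,.048),.175]);
```

```text
[253.98108108 163.63243243] 370
0.154 [-0.04482419  0.01274469]
0.16 [-0.04540781  0.01382551]
red [-0.04495486  0.04115418] green [-0.0451679  -0.04097182] foot left edge [-0.04554345  0.02542336]
shift [-0.24  1.62 -5.19] turn [-0.   -0.01  0.  ] t 25.25 tcp [0.6739 0.0248 0.1675] case [ 0.1106 -0.0007] F [0.45 0.13 0.03]
```

>>> {"name": "servo_tool", "arguments": {"motion": "-0.6 0 0 0 0 0 255;-0.6 0.5 -1.3 0 0 0 255;-0.6 0.9 -2.7 0 0 0 255;-0.6 1.3 -4 0 0 0 255;-0.3 1.62 -5.2 0 0 0 255;0.2 1.62 -5.2 0 0 0 255;0.6 1.62 -5.2 0 0 0 255;0.6 1.62 -5.2 0 0 0 255;0.6 1.62 -5.2 0 0 0 255"}}

```text
time: 26.15
tcp_pos: [0.5339, 0.105, 0.1494]
tcp_rot: [0.169, 1.564, -0.169]
wrist_force: [0.2, -0.4, -0.3]
grip_width: -0.0005
```

Run:
```python
from h import *
plan([*c2w(-.045,.036),.139])
shot('wrist','wd');shot('side','sd')
o=[cv2.resize(load('sd')['image'][205:285,280:380],(500,400),interpolation=cv2.INTER_NEAREST),cv2.resize(load('wd')['image'][190:400,200:360],(305,400),interpolation=cv2.INTER_CUBIC)]
cv2.imwrite('pics/wdy.png',np.hstack(o)[:,:790,::-1])
```

```text
shift [ 0.35 -0.4  -0.06] turn [-0.01 -0.    0.  ] t 26.15 tcp [0.5339 0.105  0.1494] case [-0.0433  0.0479] F [ 0.23 -0.37 -0.3 ]
```

View pics/wdy.png

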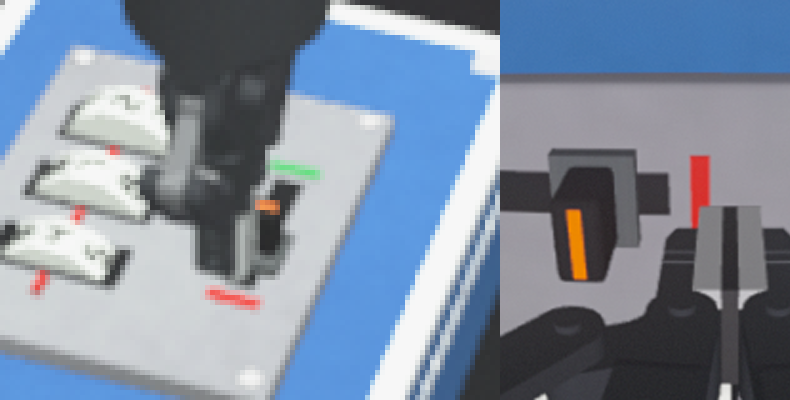

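>>> {"name": "servo_tool", "arguments": {"motion": "0.1 0 -0.06 0 0 0 255;0.2 0 -0.06 0 0 0 255;0.3 0 -0.06 0 0 0 255;0.3 0 -0.06 0 0 0 255"}}

```text
time: 26.65
tcp_pos: [0.5308, 0.106, 0.1399]
tcp_rot: [0.168, 1.566, -0.169]
wrist_force: [-0.5, 1.2, -0.3]
grip_width: -0.0002
```

>>> {"name": "servo_tool", "arguments": {"motion": "0 -0.1 0 0 0 0 255;0 -0.2 0 0 0 0 255;0 -0.3 0 0 0 0 255;0 -0.4 0 0 0 0 255;0 -0.5 0 0 0 0 255;0 -0.6 0 0 0 0 255;0 -0.7 0 0 0 0 255;0 -0.8 0 0 0 0 255;0 -0.8 0 0 0 0 255"}}

```text
time: 27.55
tcp_pos: [0.5262, 0.0826, 0.1407]
tcp_rot: [0.169, 1.564, -0.168]
wrist_force: [0.0, 3.2, 0.2]
grip_width: -0.0002
```

Run:
```python
from h import *
plan([*c2w(-.045,-.003),.139])
shot('wrist','we')
```

```text
shift [ 0.06 -0.91  0.03] turn [-0.  0. -0.] t 27.55 tcp [0.5262 0.0826 0.1407] case [-0.046   0.0243] F [0.04 3.16 0.23]
```

View pics/we.png

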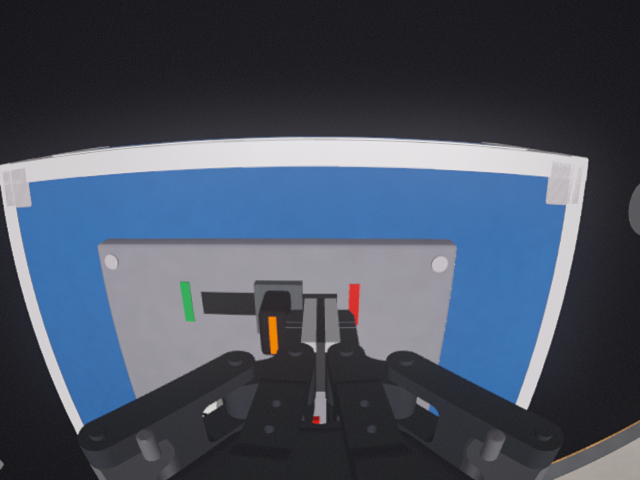

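>>> {"name": "servo_tool", "arguments": {"motion": "0 -0.1 0 0 0 0 255;0 -0.2 0 0 0 0 255;0 -0.3 0 0 0 0 255;0 -0.4 0 0 0 0 255;0 -0.5 0 0 0 0 255;0 -0.55 0 0 0 0 255;0 -0.55 0 0 0 0 255"}}

```text
time: 28.3
tcp_pos: [0.5226, 0.066, 0.1406]
tcp_rot: [0.168, 1.564, -0.169]
wrist_force: [0.2, 1.7, 0.6]
grip_width: 0.0002
```

>>> {"name": "servo_tool", "arguments": {"motion": "0 -0.04 0 0 0 0 255;0 -0.04 0 0 0 0 255"}}

```text
time: 28.5
tcp_pos: [0.5224, 0.0652, 0.1407]
tcp_rot: [0.168, 1.564, -0.169]
wrist_force: [-0.1, 3.0, 0.8]
grip_width: -0.0001
```

>>> {"name": "servo_tool", "arguments": {"motion": "0 -0.04 0 0 0 0 255;0 -0.04 0 0 0 0 255"}}

```text
time: 28.7
tcp_pos: [0.5222, 0.0641, 0.1407]
tcp_rot: [0.168, 1.564, -0.168]
wrist_force: [0.6, 4.4, 1.7]
grip_width: -0.0002
```

>>> {"name": "servo_tool", "arguments": {"motion": "0 -0.03 0 0 0 0 255;0 -0.03 0 0 0 0 255"}}

```text
time: 28.9
tcp_pos: [0.522, 0.0632, 0.1406]
tcp_rot: [0.168, 1.564, -0.168]
wrist_force: [0.7, 4.5, 2.1]
grip_width: -0.0003
```

>>> {"name": "servo_tool", "arguments": {"motion": "0 -0.03 0 0 0 0 255;0 -0.03 0 0 0 0 255"}}

```text
time: 29.1
tcp_pos: [0.5218, 0.0623, 0.1406]
tcp_rot: [0.168, 1.564, -0.168]
wrist_force: [0.1, 3.2, 1.7]
grip_width: -0.0002
```

>>> {"name": "servo_tool", "arguments": {"motion": "0 -0.03 0 0 0 0 255;0 -0.03 0 0 0 0 255"}}

```text
time: 29.3
tcp_pos: [0.5217, 0.0622, 0.1407]
tcp_rot: [0.17, 1.564, -0.167]
wrist_force: [0.8, 6.1, 1.4]
grip_width: -0.0004
```

>>> {"name": "servo_tool", "arguments": {"motion": "0 -0.03 0 0 0 0 255;0 -0.03 0 0 0 0 255"}}

```text
time: 29.5
tcp_pos: [0.5217, 0.0621, 0.1407]
tcp_rot: [0.172, 1.563, -0.166]
wrist_force: [2.0, 7.9, 1.4]
grip_width: 0.0001
```

Run:
```python
from h import *
plan([*c2w(-.045,-.003),.139])
shot('wrist','wf')
```

```text
shift [ 0.06 -0.21  0.03] turn [-0.    0.   -0.03] t 29.5 tcp [0.5217 0.0621 0.1407] case [-0.046   0.0033] F [2.05 7.95 1.45]
```

View pics/wf.png

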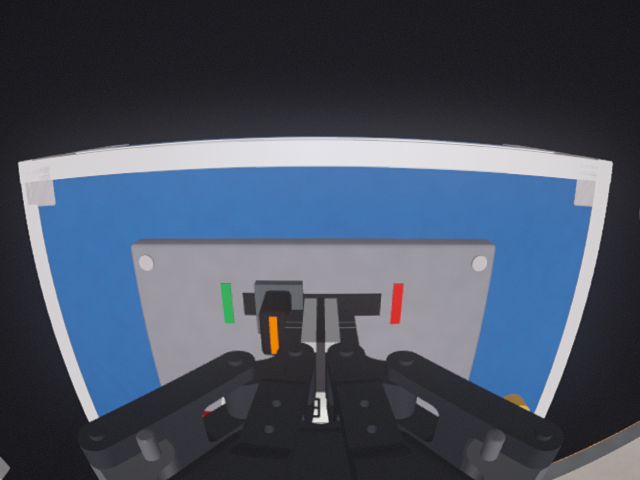

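>>> {"name": "servo_tool", "arguments": {"motion": "0 0.2 0 0 0 0 255;0 0.4 0 0 0 0 255;-0.5 0.4 0 0 0 0 255;-1.5 0.4 0 0 0 0 255;-3 0.4 0 0 0 0 255;-4.5 0.2 1 0 0 0 255;-5 0 2.5 0 0 0 255;-5 -0.1 4 0 0 0 255;-5 -0.1 4 0 0 0 255;-5 -0.1 4 0 0 0 255;-5 -0.1 4 0 0 0 255"}}

```text
time: 30.65
tcp_pos: [0.6369, 0.0321, 0.2906]
tcp_rot: [0.168, 1.566, -0.169]
wrist_force: [-0.2, -0.2, -0.2]
grip_width: -0.0001
```

Run:
```python
from h import *
plan([*c2w(.111,0),.170])
f=shot('wrist','wg')
zoom('wg',190,0,450,190,'wgz',3); shot('scene','sg')
for n,q in (('tabtop',(0,0)),):
    hsv=cv2.cvtColor(f['image'],cv2.COLOR_RGB2HSV)
    m=((hsv[...,1]>150)&(hsv[...,0]>9)&(hsv[...,0]<20)&(hsv[...,2]>150)).astype(np.uint8); m[:,:200]=0;m[:,380:]=0;m[220:]=0
    c=np.argwhere(m).mean(0)[::-1]; print(c,m.sum(),[w2c(wonz(f,*c,z)) for z in(.154,.16)])
```

```text
shift [4.02 0.05 1.28] turn [ 0.   -0.01  0.01] t 30.65 tcp [0.6369 0.0321 0.2906] case [ 0.0729 -0.0014] F [-0.16 -0.22 -0.21]
[300.51515152  77.87878788] 99 [array([-0.04632832, -0.01556051]), array([-0.04552498, -0.01524202])]
```

View pics/wgz.png

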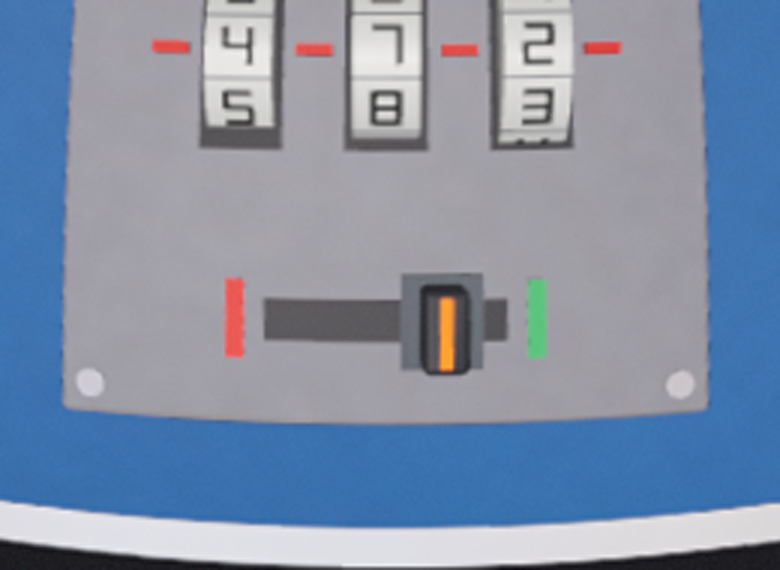

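View pics/sg.png

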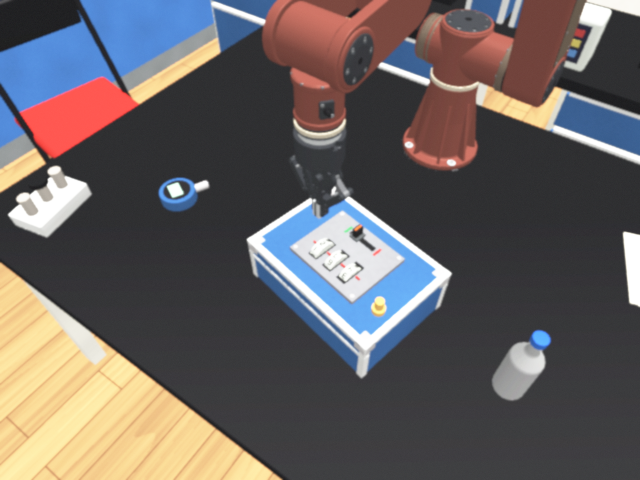

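```bash
python3 -c "
from station import arm
print(arm.sign_off())"
```

```text
the job is handed in; nothing more can be done
None
```

The lock now reads 4-7-2, the catch is at its end stop by the green mark, and I have handed the job in at about 31 s of the 67 s allowed.

- **Wheels:** I found the left and right wheel tops by touch and rolled the wheels with closed fingertips, reading no more than about 7 N of contact force. In the last close view all three figures sat within 0.9 pixel (about 0.4 mm, 0.02 of a number) of the index line. I never touched the middle wheel, and it still shows 7.
- **Catch:** I then pushed it from the red-mark side until the force climbed to about 8 N with no more movement. The tab measured about 15 mm to the right of the lock plate's centre line, where full travel should put it.
- **Surroundings:** In the final overhead picture the fitting, gauge and bottle look unmoved. The arm ended well clear above the case, touching nothing.

**One disagreement:** the closed fingertips did not stand 14 mm ahead of the TCP as given. The cameras and the touch on the wheels put them about 5 mm behind it instead, so I relied on contact force for the heights.

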